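# Square the painted tiles in their tray and shut the keeper bar

### The job

The freshly painted tiles have to be made ready to carry to the kiln. Swing the half-lowered keeper bar up and back out of the way, take the wooden pusher stick and with it nudge every tile in the grey tray, without touching any tile with the gripper itself (the paint is tacky), until it lies flat and touches both the back fence and the rib on its left, fully home in that square corner. When all are home, swing the bar shut over to the front until it snaps down in its catch, and leave the pusher standing upright on its round cork dish (before or after shutting the bar), the tiles still home and everything else where it was.

Things in the scene. Friction and masses are not known exactly. Their poses are not given: they have to be found in the camera images.
- tray: grey plastic tray fixed to the worktop; origin on the worktop under its centre; +x away from the robot (within 0.12 rad), +y left. Floor 200 (x) by 512 mm (y), 5 mm thick, open along its front (-x) edge. Back fence: inner face at x=+90 mm. Four ribs 8 mm wide, x=0 to +90, centred at y=+252, +84, -84, -252 mm, make three bays 160 mm wide. Fence and rib tops are 20 mm above the worktop.
- keeper_hinge (a point): point on the keeper bar's hinge axis, mid-length of the tray, 14 mm above the worktop, at x = +90 mm in the tray frame; the axis is parallel to the tray's y axis
- keeper_bar (a point): middle of the keeper's cross rod: steel, 12 mm thick, 532 mm long, parallel to the tray's y axis, 111 mm from the hinge axis, on two arms outside the tray's ends. Shut, it lies 14 mm above the worktop, 5 mm in front of the tiles' front edges when they are home; open, it leans back behind the fence. Pinch or push it anywhere along its length; it turns in a pinch.
- keeper (a joint): keeper bar angle, rad: 0 shut, 1.57 upright, up to 2.0 leaning back; starts half down over the tiles, at 0.3 to 0.7. A friction hinge (about 2 N at the rod) keeps it where it is left. Below 0.15 a spring nose on a 34 mm tall catch post outside the tray's left end resists; pressed on to 0 (6 to 10 N on the rod) the arm snaps under it. Pulled up it opens again.
- pusher: wooden pusher stick standing upright: a square foot 28 x 28 mm and 30 mm tall, above it a square stem 18 x 18 mm up to 125 mm; 0.12 kg. Origin at the centre of the foot's underside, z up along the stem, x and y square to its faces; stem and foot faces are parallel. Stands on the dish at the start at any of several yaws.
- dish: round cork dish fixed to the worktop beside the tray (left or right), 86 mm across, flat top 8 mm above the worktop; origin at the centre of its underside. The pusher's place.
- tile0: hand-painted white ceramic tile, 100 x 64 x 10 mm, about 0.15 kg, lying face up on the tray floor in the left (+y) bay; origin at the centre of its underside, x along its length, y across its width. Starts within 0.2 rad of the tray's axes, 15 to 45 mm short of the back fence and 12 to 22 mm short of the rib. May be absent (None).
- corner0 (a point): inner square corner of the left (+y) bay, where the back fence's inner face meets the right face of the bay's left rib, at floor height (5 mm above the worktop); axes as the tray. A tile home in it has its centre at x = -50, y = -32 mm from here.
- tile1: hand-painted white ceramic tile, 100 x 64 x 10 mm, about 0.15 kg, lying face up on the tray floor in the middle bay; origin at the centre of its underside, x along its length, y across its width. Starts within 0.2 rad of the tray's axes, 15 to 45 mm short of the back fence and 12 to 22 mm short of the rib. May be absent (None).
- corner1 (a point): inner square corner of the middle bay, where the back fence's inner face meets the right face of the bay's left rib, at floor height (5 mm above the worktop); axes as the tray. A tile home in it has its centre at x = -50, y = -32 mm from here.
- tile2: hand-painted white ceramic tile, 100 x 64 x 10 mm, about 0.15 kg, lying face up on the tray floor in the right (-y) bay; origin at the centre of its underside, x along its length, y across its width. Starts within 0.2 rad of the tray's axes, 15 to 45 mm short of the back fence and 12 to 22 mm short of the rib. May be absent (None).
- corner2 (a point): inner square corner of the right (-y) bay, where the back fence's inner face meets the right face of the bay's left rib, at floor height (5 mm above the worktop); axes as the tray. A tile home in it has its centre at x = -50, y = -32 mm from here.
- mug: blue ceramic mug, 76 mm wide, 85 mm tall, stands at the end of the tray where the dish is not; bystander, origin at the centre of its underside
- spray: chrome spray bottle, 64 mm wide, 190 mm tall, left of the tray; bystander, origin at the centre of its underside
- brush: wooden scrubbing brush, 150 x 50 x 40 mm, behind the tray; bystander, origin at the centre of its underside
- sewing_box: latched plastic sewing box, 125 x 195 x 95 mm, right of the tray; bystander, origin at the centre of its underside
- peg_dispenser: peg dispenser, 100 x 80 x 140 mm, left of the tray; bystander, origin at the centre of its underside
- peg0: wooden clothes peg, 75 x 11 x 14 mm, lying in front of the tray to the right; bystander, origin at the centre of its underside
- peg1: wooden clothes peg, 75 x 11 x 14 mm, lying behind the tray; bystander, origin at the centre of its underside
- spool: wooden spool, 40 mm wide, 60 mm tall, standing in front of the tray to the left; bystander, origin at the centre of its underside
Things that resemble listed ones, but are neither listed nor needed, are in the scene too. What is shaped like the pusher but yellow is not meant.

How it is judged (in metres and radians):
On the way, in this order (a step that is already met when the one before it is completed fails the run):
1. every tile that is there lies home in its corner, with the keeper bar still open (above 1 rad) (x of tile0 in the frame of corner0 between -0.053 and -0.047 m and y of tile0 in the frame of corner0 between -0.035 and -0.029 m and z of tile0 in the frame of corner0 below 0.004 m and angle between the x axis of each of tile0, tile1, tile2 and the x axis of tray, either way round below 0.04 rad and angle between each of tile0, tile1, tile2's own z axis and vertical below 0.06 rad and x of tile1 in the frame of corner1 between -0.053 and -0.047 m and y of tile1 in the frame of corner1 between -0.035 and -0.029 m and z of tile1 in the frame of corner1 below 0.004 m and x of tile2 in the frame of corner2 between -0.053 and -0.047 m and y of tile2 in the frame of corner2 between -0.035 and -0.029 m and z of tile2 in the frame of corner2 below 0.004 m and value of joint keeper above 1 rad), for 0.2 s.
2. the keeper bar is shut in its catch (below 0.04 rad) (value of joint keeper below 0.04 rad), for 0.2 s.
At the end, for the whole second after the job is handed in: Every tile present lies flat, within 3 mm in x and y of home in its corner and within 0.04 rad of the tray; keeper below 0.04 rad; pusher released, upright (0.08 rad) on the dish within 30 mm of its centre; all at rest (x of tile0 in the frame of corner0 between -0.053 and -0.047 m and y of tile0 in the frame of corner0 between -0.035 and -0.029 m and z of tile0 in the frame of corner0 below 0.004 m and angle between the x axis of each of tile0, tile1, tile2 and the x axis of tray, either way round below 0.04 rad and angle between each of tile0, tile1, tile2's own z axis and vertical below 0.06 rad and x of tile1 in the frame of corner1 between -0.053 and -0.047 m and y of tile1 in the frame of corner1 between -0.035 and -0.029 m and z of tile1 in the frame of corner1 below 0.004 m and x of tile2 in the frame of corner2 between -0.053 and -0.047 m and y of tile2 in the frame of corner2 between -0.035 and -0.029 m and z of tile2 in the frame of corner2 below 0.004 m and value of joint keeper below 0.04 rad and horizontal distance between pusher and dish below 0.03 m and z of pusher in the frame of dish between 0.005 and 0.012 m and angle between pusher's own z axis and vertical below 0.08 rad and linear speed of each of pusher, tile0, tile1, tile2 below 0.02 m/s); the robot touches nothing.
It fails at once if a tile is touched by the gripper or arm (over 1.5 N) (contact force between any of the fingers, the arm and tile0 above 1.5 N or contact force between any of the fingers, the arm and tile1 above 1.5 N or contact force between any of the fingers, the arm and tile2 above 1.5 N).
It fails at once if a bystander is moved more than 30 mm (distance of any of mug, spray, brush, sewing_box, peg_dispenser, peg0, peg1, spool from where it was at the start of the episode above 0.03 m).
Of tile0, tile1, tile2 only 2 to 3 are there at a start; the rules pass over those that are not, and their reading is None.
At some moment in a run one of tile0, tile1, tile2 may be knocked a few centimetres aside while the robot is not near it.
Once in a run the grip may slacken for a moment while it holds something.
It also fails if it takes over 208 s, if anything falls off the work surface, if the arm or the gripper's body presses on something with over 40 N, if the wrist force passes 120 N, or if a joint passes its speed limit or range.

### The arm

A 6-joint arm with a two-finger parallel gripper is mounted at the origin on the work surface. World frame = base frame: x ahead of the robot, y to its left, z up, the work surface at z = 0. Lengths are in mm, angles in rad, forces in N, time in s.
With the tool pointing down it reaches from about 375 to 925 mm from the base axis. Payload 5.7 kg.
Tool frame: the origin (TCP) lies midway between the tips of the shut fingers; the grasp point (between the pads) lies 19 mm behind it; x points along the fingers, y is the direction in which the jaws open and shut, and the axes are right-handed (so a half turn about x gives the same grasp; the last joint's range is limited). The gripper opens to 88 mm and grips with 3 to 60 N. Pads are 20 mm wide; open, the fingers measure 115 mm over their backs; the gripper's body (75 mm by 178 mm) begins 61 mm behind the grasp point.
Start: joints at [-1.384, 0.359, 1.51, -0, 1.272, -0.115], TCP at [178.328, -572.854, 222.623] pointing down, gripper open.
Joint ranges: [-2.97, 2.97], [-1.01, 2.36], [0.21, 2.38], [-0.96, 4.11], [0.2, 2.71], [-2.98, 2.98]. Speed limits (rad/s): [2.39, 2.39, 3.14, 3.14, 3.14, 3.14].

### API

Orientations are given as a unit quaternion [w, x, y, z].
In Python, from rig import env gives the robot as it stands.
- The arm moves only by the tool carry_out, never from a script. Its argument "series" is a list of rows, each a list of 3 entries, a list of its own where there are three numbers: the shift along the tool's x, y, z in m, then the turn, a rotation vector about the tool's x, y, z in rad, then the opening in per cent of the stroke, from 0 (shut) to 100 (fully open). A call has 1 to 20 rows; each row is the pose to reach, as a shift and turn from the pose measured when the call began, along the tool's axes at that moment; what a row does not reach only later rows make up. A row lasts 1/10 s, in which the tool goes at most 50 mm and 8.59 degrees, less where a joint would pass 70% of its speed; a pose out of reach is approached as far as the arm can. A call with a gripper value outside its range is refused whole. The fingers move at their own pace and stop on an object; "squeeze" is the grip in N (left out, the last holds). Time passes only in rows, so rows that repeat a pose let the fingers close. It gives the time, the measured TCP pose, the force and the opening at its end, in the units of the state.
- env.sense(): the state, without advancing time (a new reading comes with each control period).
- env.capture(name): name is "scene" or "side" or "wrist"; returns a dict with "img" (400x640x3 uint8, red, green, blue), "depth" (400x640 float32, mm along the optical axis (not along the pixel's ray), 0 where there is no reading), "fx", "fy", "cx", "cy" (pixels), "k1" (the pictures are not rectified: a ray, as slopes to the right and down, at radius r is drawn at 1 + k1 r^2 times it, then the intrinsics apply), "R" (3x3) and "t" (3): a world point X has camera coordinates R X + t. Camera axes: x right, y down, z forward; pixel columns grow to the right and rows downward; lengths in mm; the calibration is good to about 2 mm. A picture is of the moment at which its call begins.
- env.job_done(): hands the job in, once; it reports no verdict.
The state is a dict: "time_s": time; "joint_pos": joint angles; "joint_vel": joint speeds; "effort": joint torques, N m; "tcp_pos": TCP position; "eef_rot": TCP orientation; "force": force on the tool from outside, world axes, zero at the start; "moment": the same for the moment, N m; "width": opening from 0.0 (shut) to 1.0 (fully open).
Only numpy, scipy, OpenCV 4.12 (cv2) and the standard library are available. Lean on these libraries where they do the work, as an engineer would, in place of code of your own. Each camera call takes 0.05 s, during which the arm holds its last target. There are 200 camera calls.

## Working session

There is one attempt and no reset: what is moved stays moved. The work goes in short steps, Python scripts to look and compute and a tool call to move; the robot and the scene stay as the last step left them, time stands still between calls to the robot, and variables do not carry over. Pictures are saved under pics/ and viewed, about 12 in all and at most 16, crops included, and the job is handed in when it is done.

Besides the shell and the picture viewer there is one more tool, called after ">>>" as name([rows], argument=value, ...), one row to a line, values as JSON. carry_out: Moves the arm, as the interface text tells. Its arguments: {"type":"object","properties":{"series":{"type":"array"},"squeeze":{"type":"number"}},"required":["series"]}

```bash
mkdir -p pics; ls; python3 - <<'E'
from rig import env
import cv2
for n in ["scene","side"]:
    c=env.capture(n); cv2.imwrite(f"pics/{n}0.png",c["img"][:,:,::-1])
    print(n,c["fx"],c["fy"],c["cx"],c["cy"],c["k1"],c["R"],c["t"])
print(env.sense())
E
```

```text
pics
scene 471.0219464081536 471.0219464081536 314.4197711337321 200.1445697610856 -0.11561130505549232 [[ 0.09676783  0.99523737 -0.01177164]
 [ 0.74389321 -0.08017694 -0.66347159]
 [-0.66125553  0.05544586 -0.74810887]] [-106.10192871 -377.82407086 1692.67009753]
side 403.60975646472923 403.60975646472923 322.3624247428159 200.2925879644486 0.010765644445361629 [[-0.79949113 -0.60041739 -0.01768874]
 [-0.33716576  0.47293807 -0.81403245]
 [ 0.49712492 -0.64484768 -0.58054998]] [473.78072138 201.53132898 987.54931421]
{'time_s': 0.1, 'joint_pos': array([-1.38411341e+00,  3.59431889e-01,  1.51132444e+00,  4.00366816e-05,
        1.27247219e+00, -1.15097818e-01]), 'joint_vel': array([ 0.00017987, -0.00235954, -0.00238648, -0.00039938, -0.00012389,
        0.00126062]), 'effort': array([-3.55315724e-04, -5.16358745e+01, -2.71408617e+01,  6.76156464e-02,
        2.77439214e-02, -4.11573853e-05]), 'tcp_pos': array([ 178.22595963, -572.27626246,  221.89419434]), 'eef_rot': array([-0.10570855, -0.69906559, -0.10686551,  0.69907995]), 'force': array([-0.16717167, -0.48186174,  0.27209343]), 'moment': array([-0.02200406,  0.05008946,  0.03836726]), 'width': 0.9980958195202194}
```

View pics/scene0.png

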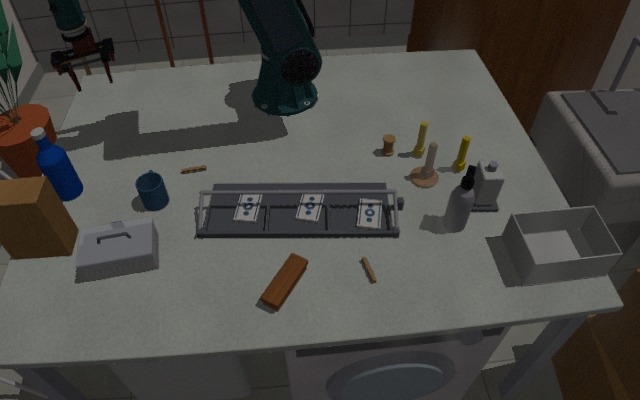

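View pics/side0.png

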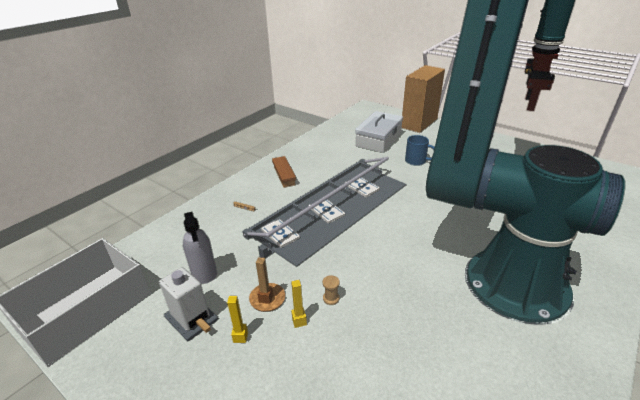

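Both views show three tiles, with the tray at about (300,210) in the scene picture. The bar rod runs along row 191, the dish and pusher are at (425,177), yellow decoys at (421,140) and (462,155), and the mug at (152,190). I'll enlarge the tray area.

```bash
cat > h.py <<'E'
import numpy as np, cv2
from rig import env
from scipy.spatial.transform import Rotation as Ro
def ray(c,u,v):
    x,y=(u-c["cx"])/c["fx"],(v-c["cy"])/c["fy"]
    p=cv2.undistortPoints(np.array([[[u,v]]],float),K(c),np.array([c["k1"],0,0,0,0.]))[0,0]
    return np.array([p[0],p[1],1.])
def K(c): return np.array([[c["fx"],0,c["cx"]],[0,c["fy"],c["cy"]],[0,0,1.]])
def at_z(c,u,v,z):
    d=c["R"].T@ray(c,u,v); o=-c["R"].T@c["t"]
    return o+d*(z-o[2])/d[2]
def proj(c,X):
    return cv2.projectPoints(np.atleast_2d(np.array(X,float)),cv2.Rodrigues(np.array(c["R"]))[0],np.array(c["t"],float),K(c),np.array([c["k1"],0,0,0,0.]))[0][:,0]
def cloud(c):
    v,u=np.mgrid[0:400,0:640]
    p=cv2.undistortPoints(np.stack([u.ravel(),v.ravel()],1)[:,None].astype(float),K(c),np.array([c["k1"],0,0,0,0.]))[:,0]
    P=np.c_[p,np.ones(len(p))]*c["depth"].reshape(-1,1)
    return ((P-c["t"])@c["R"]).reshape(400,640,3)
def pose():
    s=env.sense(); q=s["eef_rot"]; return s["tcp_pos"],Ro.from_quat([q[1],q[2],q[3],q[0]]),s
def crop(c,name,u0,v0,u1,v1,k):
    cv2.imwrite(f"pics/{name}.png",cv2.resize(c["img"][v0:v1,u0:u1,::-1],None,fx=k,fy=k,interpolation=cv2.INTER_CUBIC))
def to(target,R=None):
    """shift (m) and rotvec in the present tool frame for reaching target (mm), rotation R"""
    p,r,_=pose(); d=r.inv().apply(np.array(target)-p)/1000
    w=(r.inv()*R).as_rotvec() if R is not None else np.zeros(3)
    return d.round(4),w.round(4)
def down(yaw):
    """tool x down, tool y (jaw) at angle yaw from world +x"""
    x=np.array([0,0,-1.]);y=np.array([np.cos(yaw),np.sin(yaw),0]);return Ro.from_matrix(np.c_[x,y,np.cross(x,y)])
E
python3 - <<'E'
from h import *
c=env.capture("scene"); crop(c,"c1",185,125,445,245,3)
W=cloud(c)
p,r,s=pose(); print(p,r.as_matrix().round(3))
for u,v in [(207,200),(425,177),(152,190),(300,191),(390,140),(250,208)]: print(u,v,at_z(c,u,v,5).round(),W[v,u].round())
E
```

```text
[ 178.20458611 -572.34675929  221.99108067] [[-0.     0.297 -0.955]
 [ 0.001 -0.955 -0.297]
 [-1.    -0.001 -0.   ]]
207 200 [ 485. -253.    5.] [ 480. -254.    0.]
425 177 [462. 396.   5.] [472. 391.  17.]
152 190 [ 426. -421.    5.] [ 503. -390.   83.]
300 191 [478.  18.   5.] [538.  16.  70.]
390 140 [285. 325.   5.] [343. 307.  57.]
250 208 [ 528. -128.    5.] [ 539. -127.   17.]
```

View pics/c1.png

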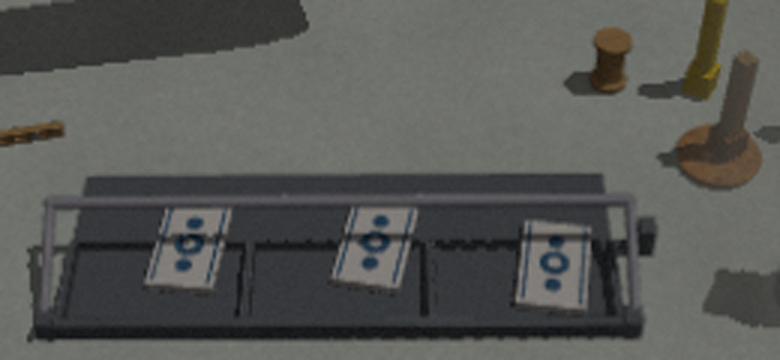

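```bash
python3 - <<'E'
from h import *
c=env.capture("scene")
f=lambda a,b,z: at_z(c,185+a/3,125+b/3,z)
P=f(87,177,5);Q=f(604,175,5); d=Q-P; L=np.hypot(*d[:2]); y=d[:2]/L; x=np.array([y[1],-y[0]]); print("front",P,Q,L,"yaw",np.arctan2(-y[0],y[1]))
o=(P+Q)[:2]/2+100*x; print("tray origin",o)
for z in (60,70,80):
    A=f(45,201,z);B=f(635,197,z); print(z,np.hypot(*(A-B)[:2]), A,B, ((A+B)[:2]/2-o)@x)
print("dish",f(718,156,8),"pusher top",f(746,56,133),"spool",f(612,38,60))
W=cloud(c)
for n,(u,v) in dict(spray=(468,175),disp=(488,170)).items(): print(n,W[v-3:v+4,u-3:u+4].reshape(-1,3).round()[::8])
for t in [(500,0,420)]: print(to(t,down(np.pi/2)),to(t,down(-np.pi/2)))
E
```

```text
front [ 422.30504081 -235.2132481     5.        ] [475.04535933 274.32772735   5.        ] 512.2631617208175 yaw -0.10313827513045706
tray origin [548.1437962    9.26168795]
60 545.2445485654874 [ 502.80374297 -261.29526443   60.        ] [556.56702033 281.29217345  60.        ] -18.436180001783352
70 539.531454485581 [ 512.31583046 -258.75174603   70.        ] [565.51577406 278.15043909  70.        ] -9.224015386246096
80 533.8183604056745 [ 521.82791795 -256.20822762   80.        ] [574.4645278  275.00870472  80.        ] -0.01185077070895493
dish [464.13105258 392.39513682   8.        ] pusher top [456.00810952 401.18380339 133.        ] spool [335.79453615 305.33978919  60.        ]
spray [[451. 525.   2.]
 [635. 425. 192.]
 [641. 425. 195.]
 [641. 428. 191.]
 [643. 430. 190.]
 [649. 431. 192.]
 [652. 432. 191.]]
disp [[552. 522. 123.]
 [557. 523. 124.]
 [560. 525. 123.]
 [564. 527. 123.]
 [565. 530. 120.]
 [571. 530. 121.]
 [577. 530. 124.]]
(array([-0.1973, -0.4512, -0.4774]), array([-2.8398e+00, -1.6000e-03,  1.0000e-04])) (array([-0.1973, -0.4512, -0.4774]), array([3.018e-01, 1.000e-04, 1.100e-03]))
```

```bash
python3 - <<'E'
from h import *
print(to((480,0,400),down(-.1)))
E
```

```text
(array([-0.1773, -0.4571, -0.4583]), array([-1.169e+00, -8.000e-04,  9.000e-04]))
```

>>> carry_out([
  [[-0.177,-0.457,-0.458],[-1.169,0,0],100],
  [[-0.177,-0.457,-0.458],[-1.169,0,0],100],
  [[-0.177,-0.457,-0.458],[-1.169,0,0],100],
  [[-0.177,-0.457,-0.458],[-1.169,0,0],100],
  [[-0.177,-0.457,-0.458],[-1.169,0,0],100],
  [[-0.177,-0.457,-0.458],[-1.169,0,0],100],
  [[-0.177,-0.457,-0.458],[-1.169,0,0],100],
  [[-0.177,-0.457,-0.458],[-1.169,0,0],100],
  [[-0.177,-0.457,-0.458],[-1.169,0,0],100],
  [[-0.177,-0.457,-0.458],[-1.169,0,0],100],
  [[-0.177,-0.457,-0.458],[-1.169,0,0],100],
  [[-0.177,-0.457,-0.458],[-1.169,0,0],100],
  [[-0.177,-0.457,-0.458],[-1.169,0,0],100],
  [[-0.177,-0.457,-0.458],[-1.169,0,0],100],
  [[-0.177,-0.457,-0.458],[-1.169,0,0],100],
  [[-0.177,-0.457,-0.458],[-1.169,0,0],100],
  [[-0.177,-0.457,-0.458],[-1.169,0,0],100],
  [[-0.177,-0.457,-0.458],[-1.169,0,0],100],
])

```text
time_s: 2.0
tcp_pos: [479.0, -1.3, 399.3]
eef_rot: [-0.473, -0.525, -0.474, 0.525]
force: [-0.8, -0.3, 0.1]
width: 0.999
```

```bash
python3 - <<'E'
from h import *
p,r,s=pose(); print(p,r.as_matrix().round(3),s["time_s"],s["joint_pos"])
c=env.capture("wrist"); crop(c,"w1",0,0,640,400,1.25); print("cam",-c["R"].T@c["t"],c["R"].round(3))
E
```

```text
[479.04432468  -1.29559769 399.27709018] [[-0.001  0.995 -0.102]
 [ 0.001 -0.102 -0.995]
 [-1.    -0.001 -0.001]] 2.0 [-1.47671945e-01  6.06219354e-02  1.47265583e+00  7.95370396e-04
  1.60964086e+00 -4.57901667e-02]
cam [485.94052148  66.68321034 561.31260583] [[ 0.995 -0.102 -0.001]
 [-0.099 -0.962  0.253]
 [-0.027 -0.252 -0.967]]
```

View pics/w1.png

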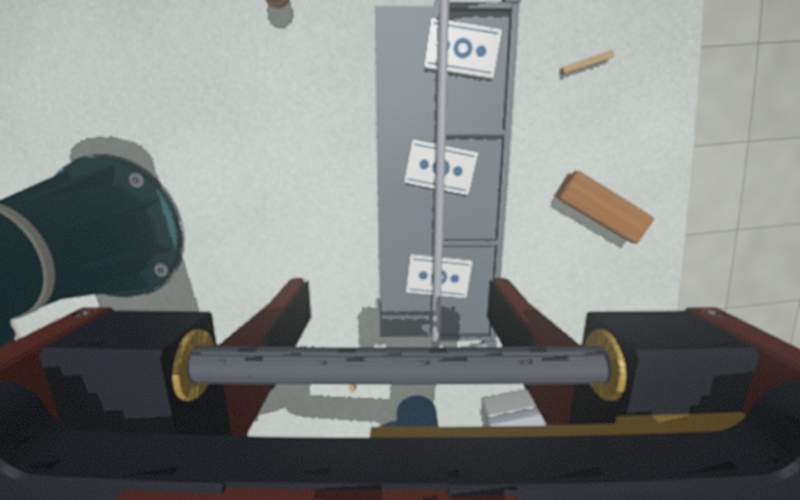

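The wrist view shows the tray as a vertical strip, columns 376–518. The rod is at column ~440, tiles at (463,47), (441,167) and (440,276), ribs at rows ~5, 136, 240 and 312. I'll enlarge it to measure.

```bash
python3 - <<'E'
from h import *
c=env.capture("wrist"); a=c["img"][0:275,290:425,::-1]
cv2.imwrite("pics/w2.png",cv2.resize(cv2.rotate(a,cv2.ROTATE_90_CLOCKWISE),None,fx=2.9,fy=2.9,interpolation=cv2.INTER_CUBIC))
E
```

```text
(no output)
```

View pics/w2.png

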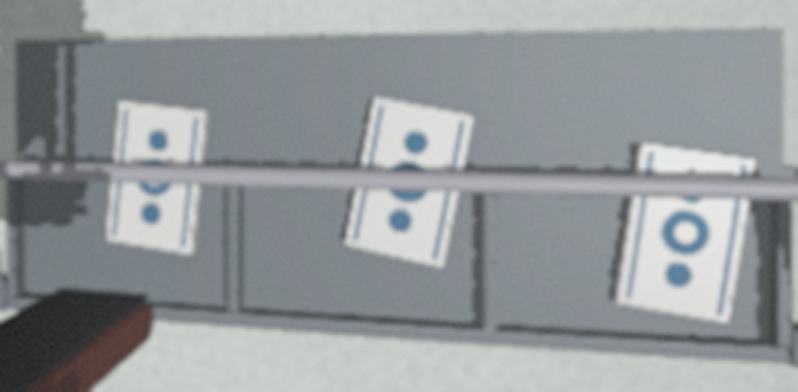

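```bash
cat >> h.py <<'E'
def fit(T,Wd):
    """2D rigid fit tray->world"""
    T=np.array(T,float);Wd=np.array(Wd,float);a=T-T.mean(0);b=Wd-Wd.mean(0)
    th=np.arctan2((a[:,0]*b[:,1]-a[:,1]*b[:,0]).sum(),(a*b).sum()); R=np.array([[np.cos(th),-np.sin(th)],[np.sin(th),np.cos(th)]])
    o=Wd.mean(0)-R@T.mean(0); return o,th,(Wd-(T@R.T+o))
E
python3 - <<'E'
from h import *
c=env.capture("wrist"); g=lambda X,Y,z: at_z(c,290+(Y+.5)/2.9-.5,275-(X+.5)/2.9-.5,z)[:2]
T=[(-100,256),(-100,-256),(90,80),(90,-88),(90,248)]
Wd=[g(782,30,5),g(17,42,5),g(477,326,5),g(225,309,5),g(772,341,5)]
o,th,res=fit(T,Wd); print(o,th,res.round(1))
R=np.array([[np.cos(th),-np.sin(th)],[np.sin(th),np.cos(th)]])
for n,q in dict(t0=[(640,142),(757,159),(731,322),(614,301)],t1=[(374,97),(474,116),(444,268),(344,244)],t2=[(120,100),(207,111),(193,255),(106,240)]).items():
    q=np.array([g(*a,15) for a in q]); q=(q-o)@R; print(n,q.mean(0).round(1),q.round(0).tolist())
for z in (60,70,80): print(z,((np.array([g(10,168,z),g(400,176,z),g(795,187,z)])-o)@R).round(1).tolist())
s=env.capture("scene"); print(proj(s,[np.r_[o+R@a,5] for a in T]).round(1).tolist(), proj(s,[np.r_[o+R@np.array((x,0)),z] for x,z in((-6,70),)]))
E
```

```text
[547.44373993   7.82392975] -0.10186775914492718 [[-0.1  0.2]
 [ 0.7  2.2]
 [ 0.3 -2. ]
 [ 0.  -4.1]
 [-0.8  3.7]]
t0 [ 22.  199.4] [[-32.0, 174.0], [-23.0, 239.0], [76.0, 225.0], [67.0, 159.0]]
t1 [-4.1 34.1] [[-59.0, 12.0], [-47.0, 75.0], [51.0, 57.0], [39.0, -8.0]]
t2 [  -2.5 -139.8] [[-56.0, -167.0], [-49.0, -102.0], [51.0, -112.0], [44.0, -178.0]]
60 [[-10.7, -228.9], [-12.4, 30.7], [-11.4, 242.5]]
70 [[-11.8, -223.3], [-13.5, 31.2], [-12.5, 238.7]]
80 [[-12.9, -217.7], [-14.6, 31.6], [-13.6, 234.9]]
[[385.7, 183.1], [213.5, 183.9], [327.1, 234.5], [264.8, 234.7], [389.4, 234.2]] [[297.48193256 192.01470456]]
```

```bash
cat >> h.py <<'E'
O=np.array([547.4,7.8]); TH=-0.102
RT=np.array([[np.cos(TH),-np.sin(TH)],[np.sin(TH),np.cos(TH)]])
def tw(x,y,z): return np.r_[O+RT@np.array([x,y]),z]
def wt(P): return np.r_[RT.T@(np.array(P)[:2]-O),P[2]]
E
python3 - <<'E'
from h import *
print(to(tw(-12,-40,150),down(TH))); print(to(tw(-12,-40,46),down(TH)))
for t in np.arange(.44,1.95,.1): print(t.round(2),((90-111*np.cos(t))+12).round(1),(-(14+111*np.sin(t)-61)).round(1))
E
```

```text
(array([0.2496, 0.0548, 0.0248]), array([ 0.0007, -0.0011,  0.0005]))
(array([0.3536, 0.0548, 0.0249]), array([ 0.0007, -0.0011,  0.0005]))
0.44 1.6 -0.3
0.54 6.8 -10.1
0.64 13.0 -19.3
0.74 20.0 -27.8
0.84 27.9 -35.7
0.94 36.5 -42.6
1.04 45.8 -48.7
1.14 55.6 -53.9
1.24 65.9 -58.0
1.34 76.6 -61.1
1.44 87.5 -63.1
1.54 98.6 -63.9
1.64 109.7 -63.7
1.74 120.7 -62.4
1.84 131.5 -60.0
1.94 142.1 -56.5
```

>>> carry_out([
  [[0.05,0.055,0.025],[0,0,0],50],
  [[0.1,0.055,0.025],[0,0,0],50],
  [[0.15,0.055,0.025],[0,0,0],50],
  [[0.2,0.055,0.025],[0,0,0],50],
  [[0.25,0.055,0.025],[0,0,0],50],
  [[0.25,0.055,0.025],[0,0,0],50],
  [[0.275,0.055,0.025],[0,0,0],50],
  [[0.3,0.055,0.025],[0,0,0],50],
  [[0.325,0.055,0.025],[0,0,0],50],
  [[0.345,0.055,0.025],[0,0,0],50],
  [[0.353,0.055,0.025],[0,0,0],50],
  [[0.353,0.055,0.025],[0,0,0],50],
  [[0.353,0.055,0.025],[0,0,0],5],
  [[0.353,0.055,0.025],[0,0,0],5],
  [[0.353,0.055,0.025],[0,0,0],5],
  [[0.353,0.055,0.025],[0,0,0],5],
  [[0.353,0.055,0.025],[0,0,0],5],
  [[0.353,0.055,0.025],[0,0,0],5],
], squeeze=15)

```text
time_s: 4.0
tcp_pos: [532.7, -31.0, 47.0]
eef_rot: [0.474, 0.525, 0.474, -0.524]
force: [3.1, 0.1, -1.4]
width: 0.135
```

>>> carry_out([
  [[-0.01,0.005,0],[0,0,0],5],
  [[-0.019,0.011,0],[0,0,0],5],
  [[-0.0275,0.018,0],[0,0,0],5],
  [[-0.0355,0.026,0],[0,0,0],5],
  [[-0.0425,0.035,0],[0,0,0],5],
  [[-0.0485,0.044,0],[0,0,0],5],
  [[-0.0535,0.054,0],[0,0,0],5],
  [[-0.058,0.064,0],[0,0,0],5],
  [[-0.061,0.075,0],[0,0,0],5],
  [[-0.063,0.086,0],[0,0,0],5],
  [[-0.064,0.097,0],[0,0,0],5],
  [[-0.0635,0.108,0],[0,0,0],5],
  [[-0.062,0.119,0],[0,0,0],5],
  [[-0.06,0.13,0],[0,0,0],5],
  [[-0.0585,0.135,0],[0,0,0],5],
  [[-0.0585,0.135,0],[0,0,0],5],
])

```text
time_s: 5.6
tcp_pos: [668.5, -45.1, 105.2]
eef_rot: [0.475, 0.526, 0.473, -0.524]
force: [1.0, -0.7, -1.1]
width: 0.133
```

```bash
python3 - <<'E'
from h import *
p,r,s=pose(); print(wt(p),s["force"],s["width"])
c=env.capture("side"); crop(c,"s2",200,120,460,320,3)
E
```

```text
[125.83594277 -40.28727031 105.17071222] [ 1.04977427 -0.68879572 -1.12328101] 0.13291562769167167
```

View pics/s2.png

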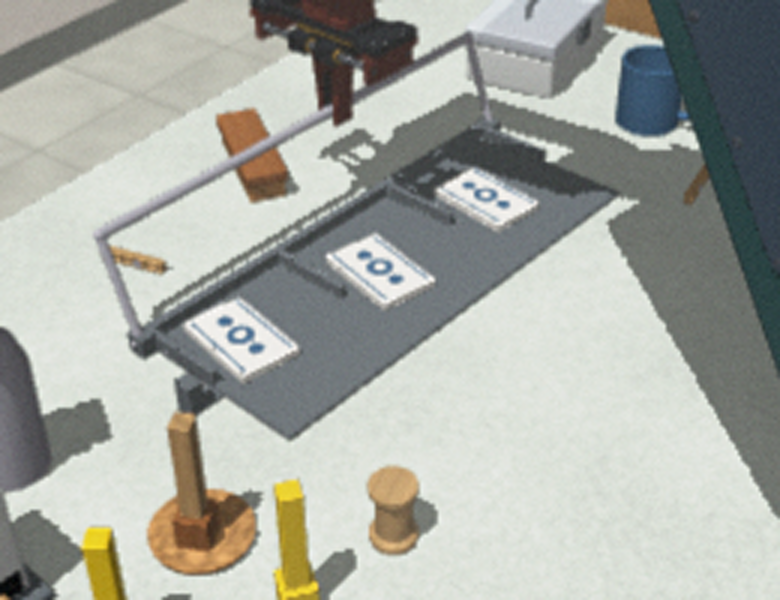

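The bar stands open, leaning past upright at about 1.85 rad, and the tiles are untouched. Next: release, rise, and look at the pusher.

```bash
python3 - <<'E'
from h import *
print(to((460,345,250),down(TH)))
E
```

```text
(array([-0.1452, -0.246 , -0.3671]), array([ 0.0007, -0.0008, -0.0033]))
```

>>> carry_out([
  [[0,0,0],[0,0,0],45],
  [[0,0,0],[0,0,0],45],
  [[0,0,0],[0,0,0],45],
  [[-0.04,0,0],[0,0,0],45],
  [[-0.08,0,0],[0,0,0],45],
  [[-0.12,0,0],[0,0,0],60],
  [[-0.145,-0.03,-0.03],[0,0,0],80],
  [[-0.145,-0.246,-0.367],[0,0,0],80],
  [[-0.145,-0.246,-0.367],[0,0,0],80],
  [[-0.145,-0.246,-0.367],[0,0,0],80],
  [[-0.145,-0.246,-0.367],[0,0,0],80],
  [[-0.145,-0.246,-0.367],[0,0,0],80],
  [[-0.145,-0.246,-0.367],[0,0,0],80],
  [[-0.145,-0.246,-0.367],[0,0,0],80],
  [[-0.145,-0.246,-0.367],[0,0,0],80],
  [[-0.145,-0.246,-0.367],[0,0,0],80],
  [[-0.145,-0.246,-0.367],[0,0,0],80],
  [[-0.145,-0.246,-0.367],[0,0,0],80],
  [[-0.145,-0.246,-0.367],[0,0,0],80],
])

```text
time_s: 7.55
tcp_pos: [460.8, 343.5, 249.8]
eef_rot: [0.474, 0.526, 0.473, -0.524]
force: [-0.3, -0.0, -0.8]
width: 0.803
```

```bash
python3 - <<'E'
from h import *
p,r,s=pose(); print(p)
c=env.capture("wrist"); W=cloud(c)
print(proj(c,[(464,392,8),(456,401,133)]))
crop(c,"w3",160,20,480,260,2.5)
m=(W[...,2]>129)&(W[...,2]<137)&(abs(W[...,0]-460)<50)&(abs(W[...,1]-398)<50)
print(m.sum(),W[m].mean(0)); print(cv2.minAreaRect(W[m][:,:2].astype(np.float32)))
E
```

```text
[460.76294251 343.54498476 249.79418448]
[[317.04895693 137.97629879]
 [307.54913806 135.9102117 ]]
349 [457.33586318 401.62178359 132.68213048]
((457.28411865234375, 401.49603271484375), (17.955034255981445, 18.048961639404297), 25.553180694580078)
```

View pics/w3.png

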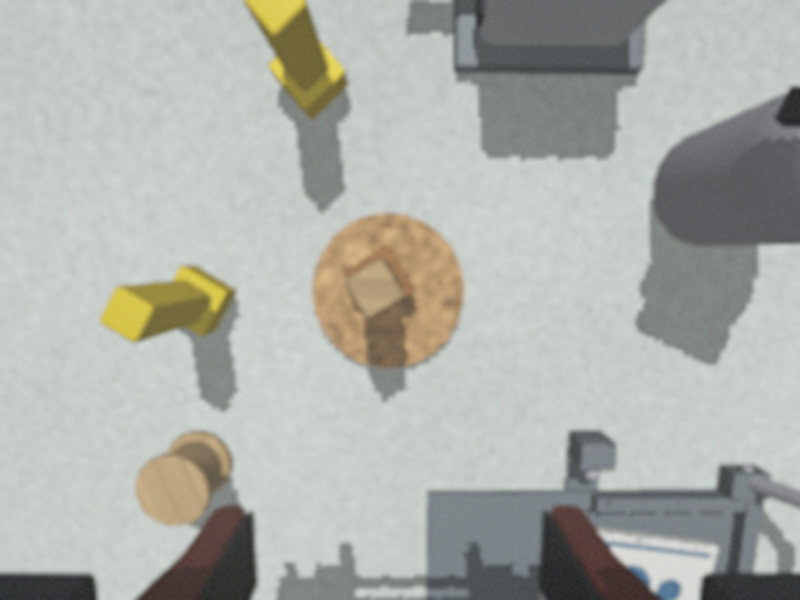

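```bash
python3 - <<'E'
from h import *
c=env.capture("wrist"); print("dish",at_z(c,160+388/2.5,20+290/2.5,8))
print(to((457.5,401.5,64),down(.446)))
E
```

```text
dish [461.75411423 394.994725     8.        ]
(array([ 0.1858, -0.0099, -0.0571]), array([-5.495e-01,  4.000e-04, -3.600e-03]))
```

>>> carry_out([
  [[0.0,-0.01,-0.057],[-0.15,0,0],60],
  [[0.02,-0.01,-0.057],[-0.3,0,0],60],
  [[0.04,-0.01,-0.057],[-0.45,0,0],60],
  [[0.06,-0.01,-0.057],[-0.55,0,-0.003],60],
  [[0.06,-0.01,-0.057],[-0.55,0,-0.003],60],
  [[0.06,-0.01,-0.057],[-0.55,0,-0.003],60],
  [[0.09,-0.01,-0.057],[-0.55,0,-0.003],60],
  [[0.12,-0.01,-0.057],[-0.55,0,-0.003],60],
  [[0.15,-0.01,-0.057],[-0.55,0,-0.003],60],
  [[0.175,-0.01,-0.057],[-0.55,0,-0.003],60],
  [[0.186,-0.01,-0.057],[-0.55,0,-0.003],60],
  [[0.186,-0.01,-0.057],[-0.55,0,-0.003],60],
  [[0.186,-0.01,-0.057],[-0.55,0,-0.003],10],
  [[0.186,-0.01,-0.057],[-0.55,0,-0.003],10],
  [[0.186,-0.01,-0.057],[-0.55,0,-0.003],10],
  [[0.186,-0.01,-0.057],[-0.55,0,-0.003],10],
  [[0.186,-0.01,-0.057],[-0.55,0,-0.003],10],
  [[0.186,-0.01,-0.057],[-0.55,0,-0.003],10],
], squeeze=40)

```text
time_s: 9.45
tcp_pos: [457.6, 401.7, 64.4]
eef_rot: [0.599, 0.377, 0.598, -0.377]
force: [-0.1, -0.1, 3.9]
width: 0.201
```

```bash
python3 - <<'E'
from h import *
p,r,s=pose(); print(p,s["width"]*88,s["force"],r.as_matrix().round(3))
print(to((p[0],p[1],p[2]+80),down(TH)))
# candidates: pusher at front of tile: foot centre
for n,(x,y) in dict(t2=(-72,-133),t1=(-72,42)).items(): print(n,tw(x,y,110))
E
```

```text
[457.64272879 401.68268645  64.38074665] 17.702119797788363 [-0.08785339 -0.14446361  3.91251669] [[ 0.001  0.902  0.432]
 [ 0.     0.432 -0.902]
 [-1.     0.001  0.   ]]
(array([-0.08  ,  0.0001,  0.    ]), array([ 0.5485, -0.    , -0.0014]))
t2 [ 462.23173059 -117.17746151  110.        ]
t1 [480.05079479  56.91297749 110.        ]
```

```bash
python3 - <<'E'
from h import *
p,r,s=pose(); print(wt(p)); print(to(tw(-60,203,100),down(TH)))
E
```

```text
[-129.39716357  382.69610983   64.38074665]
(array([-0.0356, -0.0344,  0.1895]), array([ 0.5485, -0.    , -0.0014]))
```

>>> carry_out([
  [[-0.02,0,0],[0,0,0],10],
  [[-0.05,0,0],[0,0,0],10],
  [[-0.08,-0.001,0.01],[0.1,0,0],10],
  [[-0.08,-0.006,0.03],[0.2,0,0],10],
  [[-0.08,-0.012,0.065],[0.3,0,0],10],
  [[-0.08,-0.018,0.1],[0.4,0,0],10],
  [[-0.08,-0.025,0.14],[0.5,0,0],10],
  [[-0.08,-0.034,0.175],[0.548,0,-0.001],10],
  [[-0.06,-0.034,0.1895],[0.548,0,-0.001],10],
  [[-0.036,-0.034,0.1895],[0.548,0,-0.001],10],
  [[-0.036,-0.034,0.1895],[0.548,0,-0.001],10],
  [[-0.036,-0.034,0.1895],[0.548,0,-0.001],10],
], squeeze=60)

```text
time_s: 10.65
tcp_pos: [508.1, 216.0, 100.1]
eef_rot: [-0.474, -0.524, -0.474, 0.525]
force: [0.1, -0.6, -0.7]
width: 0.202
```

```bash
python3 - <<'E'
from h import *
p,r,s=pose(); print(wt(p),s["width"]*88,s["force"]); print(to(tw(-60,203,64),down(TH)))
c=env.capture("side"); crop(c,"s3",180,170,380,320,3.5)
E
```

```text
[-60.29414118 203.08082704 100.13250828] 17.75286386799749 [ 0.08039938 -0.61794765 -0.69546737]
(array([0.0361, 0.0003, 0.0001]), array([0.0005, 0.0005, 0.0015]))
```

View pics/s3.png

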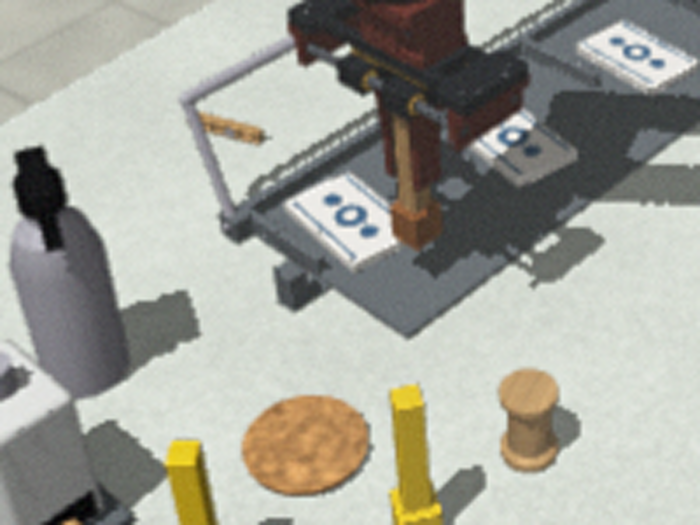

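The pusher is upright in the grip, its foot at crop (417,225), square in front of tile0. Now down, then push it to the fence.

>>> carry_out([
  [[0.018,0,0],[0,0,0],10],
  [[0.036,0,0],[0,0,0],10],
  [[0.036,0,0],[0,0,0],10],
  [[0.036,0.008,0],[0,0,0],10],
  [[0.036,0.014,0],[0,0,0],10],
  [[0.036,0.018,0],[0,0,0],10],
  [[0.036,0.022,0],[0,0,0],10],
  [[0.036,0.026,0],[0,0,0],10],
  [[0.036,0.03,0],[0,0,0],10],
  [[0.036,0.033,0],[0,0,0],10],
  [[0.036,0.035,0],[0,0,0],10],
  [[0.036,0.036,0],[0,0,0],10],
  [[0.036,0.037,0],[0,0,0],10],
  [[0.036,0.037,0],[0,0,0],10],
])

```text
time_s: 12.1
tcp_pos: [539.8, 212.5, 63.8]
eef_rot: [-0.471, -0.522, -0.476, 0.528]
force: [-11.2, 2.2, 6.1]
width: 0.202
```

```bash
python3 - <<'E'
from h import *
p,r,s=pose(); print(wt(p),s["width"]*88,RT.T@s["force"][:2],s["force"][2])
E
```

```text
[-28.44553684 202.84079958  63.78773126] 17.802632457489693 [-11.37600596   1.00063141] 6.067054779806281
```

```bash
python3 - <<'E'
from h import *
p,r,s=pose(); print(r.as_matrix().round(3))
c=env.capture("side"); crop(c,"s4",230,200,350,290,6.5)
E
```

```text
[[-0.011  0.995 -0.102]
 [-0.001 -0.102 -0.995]
 [-1.    -0.011  0.002]]
```

View pics/s4.png

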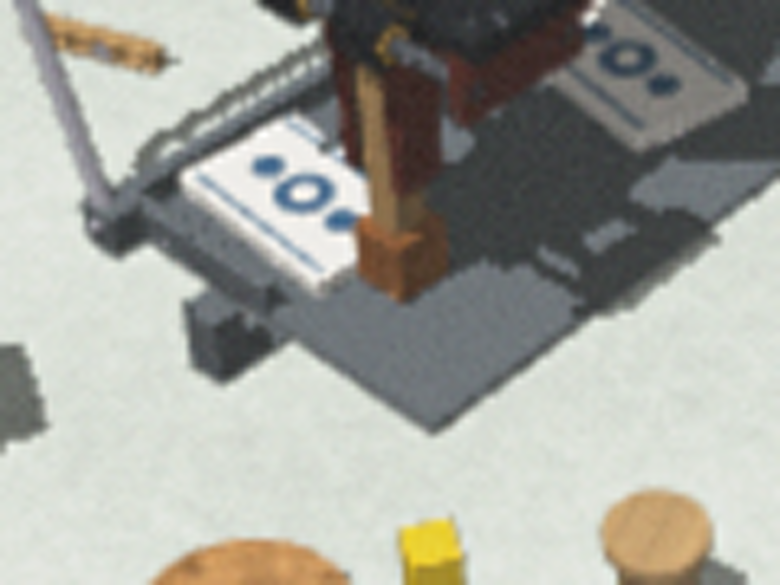

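>>> carry_out([
  [[0,-0.01,0],[0,0,0],10],
  [[0,-0.025,0],[0,0,0],10],
  [[-0.025,-0.025,0],[0,0,0],10],
  [[-0.025,-0.025,0],[0,0,0],10],
])

```text
time_s: 12.55
tcp_pos: [517.4, 215.8, 91.3]
eef_rot: [-0.473, -0.524, -0.475, 0.526]
force: [0.1, 0.1, -1.1]
width: 0.202
```

```bash
python3 - <<'E'
from h import *
p,r,s=pose(); print(wt(p),RT.T@s["force"][:2],s["force"][2]); print(to(tw(30,133,63.8),down(TH)))
E
```

```text
[-50.99936496 203.83710601  91.33017966] [0.11372642 0.09209705] -1.097912408393344
(array([0.0271, 0.0811, 0.0709]), array([ 0.0006, -0.0003,  0.0051]))
```

>>> carry_out([
  [[0,0.01,0.035],[0,0,0.005],10],
  [[0,0.04,0.07],[0,0,0.005],10],
  [[0,0.081,0.071],[0,0,0.005],10],
  [[0,0.081,0.071],[0,0,0.005],10],
  [[0.015,0.081,0.071],[0,0,0.005],10],
  [[0.027,0.081,0.071],[0,0,0.005],10],
  [[0.027,0.081,0.071],[0,0,0.005],10],
  [[0.027,0.081,0.063],[0,0,0.005],10],
  [[0.027,0.081,0.057],[0,0,0.005],10],
  [[0.027,0.081,0.053],[0,0,0.005],10],
  [[0.027,0.081,0.049],[0,0,0.005],10],
  [[0.027,0.081,0.045],[0,0,0.005],10],
  [[0.027,0.081,0.041],[0,0,0.005],10],
  [[0.027,0.081,0.038],[0,0,0.005],10],
  [[0.027,0.081,0.036],[0,0,0.005],10],
  [[0.027,0.081,0.035],[0,0,0.005],10],
])

```text
time_s: 14.15
tcp_pos: [594.4, 172.9, 63.9]
eef_rot: [0.474, 0.525, 0.474, -0.525]
force: [-0.4, -2.4, -0.2]
width: 0.204
```

```bash
python3 - <<'E'
from h import *
p,r,s=pose(); print(wt(p),RT.T@s["force"][:2],s["force"][2],s["width"]*88)
E
```

```text
[ 29.9115615  169.00055838  63.93910011] [-0.13009373 -2.39107857] -0.21359317819651563 17.990612696005773
```

>>> carry_out([
  [[0,0,-0.001],[0,0,0],10],
  [[0,0,-0.002],[0,0,0],10],
  [[0,0,-0.003],[0,0,0],10],
  [[0,0,-0.003],[0,0,0],10],
])

```text
time_s: 14.55
tcp_pos: [595.5, 175.1, 64.0]
eef_rot: [0.475, 0.525, 0.474, -0.525]
force: [2.2, -5.5, -1.2]
width: 0.2
```

```bash
python3 - <<'E'
from h import *
p,r,s=pose(); print(wt(p),RT.T@s["force"][:2],s["force"][2],s["width"]*88,to(p,down(TH)))
E
```

```text
[ 30.79505987 171.28984103  63.9804533 ] [ 2.72375148 -5.2210418 ] -1.1644370688940655 17.62914000124449 (array([0., 0., 0.]), array([ 0.001 ,  0.0009, -0.0015]))
```

>>> carry_out([
  [[0,0,0.01],[0,0,0],10],
  [[0,0,0.018],[0,0,0],10],
  [[-0.04,0,0.018],[0,0,0],10],
  [[-0.08,0,0.04],[0,0,0],10],
  [[-0.12,-0.01,0.07],[0,0,0],10],
  [[-0.13,-0.02,0.09],[0,0,0],10],
  [[-0.13,-0.02,0.09],[0,0,0],10],
])

```text
time_s: 15.25
tcp_pos: [566.0, 85.5, 196.4]
eef_rot: [0.475, 0.526, 0.472, -0.524]
force: [0.2, 0.3, -1.5]
width: 0.201
```

```bash
python3 - <<'E'
from h import *
p,r,s=pose(); print(wt(p),s["force"],s["width"]*88)
c=env.capture("wrist"); print(proj(c,[tw(*a) for a in [(90,248,5),(-10,248,15),(-10,184,15),(90,184,15),(90,80,5)]]).round().tolist())
a=c["img"][0:260,200:520,::-1]; cv2.imwrite("pics/w4.png",cv2.resize(a,None,fx=2.3,fy=2.3,interpolation=cv2.INTER_CUBIC))
E
```

```text
[ 10.5953689   79.2174505  196.41494996] [ 0.23229173  0.29498833 -1.50837759] 17.72507525524081
[[388.0, 33.0], [299.0, 30.0], [300.0, 91.0], [387.0, 91.0], [381.0, 178.0]]
```

View pics/w4.png

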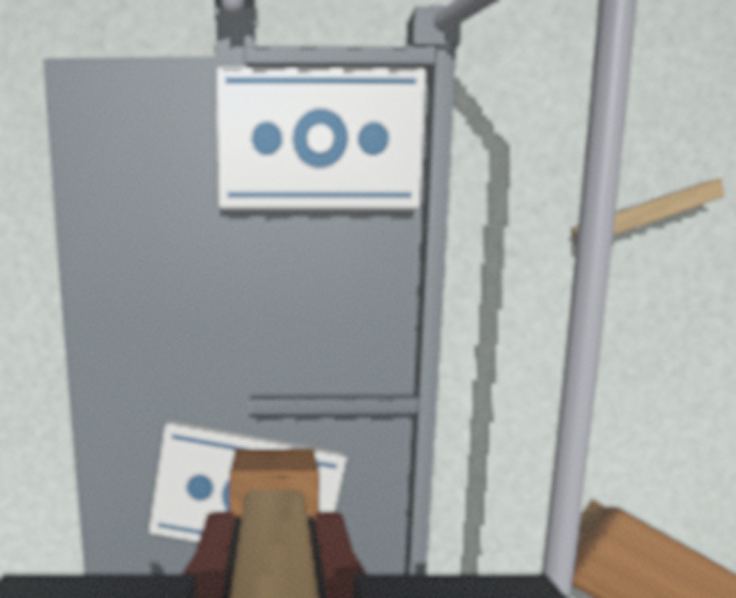

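Tile0 sits flush against the fence (crop x≈425) and the rib (crop y≈66). Next is tile1.

```bash
python3 - <<'E'
from h import *
c=env.capture("wrist")
print(np.array([wt(at_z(c,200+a/2.3,b/2.3,15)) for a,b in [(217,66),(427,68),(420,207),(220,209)]]).round(1).tolist())
print(to(tw(-86,40,63.8),down(TH)))
E
```

```text
[[-15.6, 249.8, 15.0], [84.6, 249.2, 15.0], [84.2, 185.9, 15.0], [-15.4, 184.9, 15.0]]
(array([ 0.1301, -0.0966,  0.0412]), array([-0.0006,  0.    , -0.0015]))
```

>>> carry_out([
  [[0.02,-0.04,0.02],[0,0,0],10],
  [[0.06,-0.08,0.041],[0,0,0],10],
  [[0.09,-0.097,0.041],[0,0,0],10],
  [[0.115,-0.097,0.041],[0,0,0],10],
  [[0.13,-0.097,0.041],[0,0,0],10],
  [[0.13,-0.097,0.041],[0,0,0],10],
  [[0.13,-0.087,0.041],[0,0,0],10],
  [[0.13,-0.081,0.041],[0,0,0],10],
  [[0.13,-0.076,0.041],[0,0,0],10],
  [[0.13,-0.071,0.041],[0,0,0],10],
  [[0.13,-0.066,0.041],[0,0,0],10],
  [[0.13,-0.061,0.041],[0,0,0],10],
  [[0.13,-0.056,0.041],[0,0,0],10],
  [[0.13,-0.051,0.041],[0,0,0],10],
  [[0.13,-0.047,0.041],[0,0,0],10],
  [[0.13,-0.043,0.041],[0,0,0],10],
  [[0.13,-0.041,0.041],[0,0,0],10],
  [[0.13,-0.039,0.041],[0,0,0],10],
  [[0.13,-0.038,0.041],[0,0,0],10],
])

```text
time_s: 17.25
tcp_pos: [522.5, 50.6, 63.7]
eef_rot: [-0.473, -0.525, -0.474, 0.525]
force: [-4.1, 1.0, 2.2]
width: 0.202
```

```bash
sed -i 's/^O=.*;/O=np.array([542.8,9.6]);/' h.py; grep -n "^O=" h.py; cat > st.py <<'E'
from h import *
p,r,s=pose(); print("tray",wt(p).round(1),"F",(RT.T@s["force"][:2]).round(1),s["force"][2].round(1),"w",(s["width"]*88).round(2),"turn",to(p,down(TH))[1],s["time_s"])
E
python3 st.py
```

```text
36:O=np.array([542.8,9.6]); TH=-0.102Traceback (most recent call last):
  File "st.py", line 2, in <module>
    p,r,s=pose(); print("tray",wt(p).round(1),"F",(RT.T@s["force"][:2]).round(1),s["force"][2].round(1),"w",(s["width"]*88).round(2),"turn",to(p,down(TH))[1],s["time_s"])
                                                                                                            ^^^^^^^^^^^^^^^^^^^^^
AttributeError: 'float' object has no attribute 'round'
```

>>> carry_out([
  [[0,0.001,0],[0,0,0],10],
  [[0,0.002,0],[0,0,0],10],
  [[0,0.002,0],[0,0,0],10],
])

```text
time_s: 17.55
tcp_pos: [522.8, 50.6, 63.4]
eef_rot: [-0.472, -0.524, -0.475, 0.526]
force: [-5.9, 1.7, 2.0]
width: 0.2
```

```bash
sed -i 's/(s\["width"\]\*88).round(2)/round(s["width"]*88,2)/' st.py; python3 st.py
```

```text
tray [-24.1  38.8  63.4] F [-6.1  1.1] 2.0 w 17.64 turn [-0.0007  0.0003  0.005 ] 17.55
```

>>> carry_out([
  [[0,-0.01,0],[0,0,0],10],
  [[0,-0.022,0],[0,0,0],10],
  [[-0.028,-0.022,0],[0,0,0.005],10],
  [[-0.028,-0.01,0.04],[0,0,0.005],10],
  [[-0.028,0.025,0.074],[0,0,0.005],10],
  [[-0.028,0.052,0.074],[0,0,0.005],10],
  [[-0.028,0.052,0.074],[0,0,0.005],10],
  [[-0.015,0.052,0.074],[0,0,0.005],10],
  [[0,0.052,0.074],[0,0,0.005],10],
  [[0,0.052,0.067],[0,0,0.005],10],
  [[0,0.052,0.061],[0,0,0.005],10],
  [[0,0.052,0.056],[0,0,0.005],10],
  [[0,0.052,0.051],[0,0,0.005],10],
  [[0,0.052,0.047],[0,0,0.005],10],
  [[0,0.052,0.043],[0,0,0.005],10],
  [[0,0.052,0.04],[0,0,0.005],10],
  [[0,0.052,0.038],[0,0,0.005],10],
  [[0,0.052,0.036],[0,0,0.005],10],
  [[0,0.052,0.0355],[0,0,0.005],10],
])

```text
time_s: 19.45
tcp_pos: [573.7, 8.0, 63.9]
eef_rot: [0.476, 0.525, 0.472, -0.524]
force: [3.2, -8.7, -1.5]
width: 0.202
```

```bash
python3 st.py
```

```text
tray [30.9  1.6 63.9] F [ 4.1 -8.4] -1.5 w 17.75 turn [ 0.0001  0.0031 -0.0055] 19.45
```

>>> carry_out([
  [[0,0,0.01],[0,0,0],10],
  [[0,0,0.018],[0,0,0],10],
  [[-0.03,0,0.018],[0,0.003,-0.005],10],
  [[-0.03,-0.04,0.04],[0,0.003,-0.005],10],
  [[-0.03,-0.08,0.08],[0,0.003,-0.005],10],
  [[-0.03,-0.111,0.12],[0,0.003,-0.005],10],
  [[-0.03,-0.111,0.14],[0,0.003,-0.005],10],
  [[-0.015,-0.111,0.14],[0,0.003,-0.005],10],
  [[0,-0.111,0.14],[0,0.003,-0.005],10],
  [[0,-0.103,0.14],[0,0.003,-0.005],10],
  [[0,-0.096,0.14],[0,0.003,-0.005],10],
  [[0,-0.09,0.14],[0,0.003,-0.005],10],
  [[0,-0.084,0.14],[0,0.003,-0.005],10],
  [[0,-0.078,0.14],[0,0.003,-0.005],10],
  [[0,-0.072,0.14],[0,0.003,-0.005],10],
  [[0,-0.066,0.14],[0,0.003,-0.005],10],
  [[0,-0.061,0.14],[0,0.003,-0.005],10],
  [[0,-0.057,0.14],[0,0.003,-0.005],10],
  [[0,-0.055,0.14],[0,0.003,-0.005],10],
  [[0,-0.0535,0.14],[0,0.003,-0.005],10],
])

```text
time_s: 21.45
tcp_pos: [506.2, -125.8, 63.9]
eef_rot: [0.474, 0.525, 0.474, -0.525]
force: [-1.2, 0.1, -0.5]
width: 0.201
```

```bash
python3 st.py
```

```text
tray [ -22.6 -138.4   63.9] F [-1.2 -0. ] -0.5 w 17.71 turn [ 0.0001  0.     -0.0001] 21.45
```

>>> carry_out([
  [[0,0.001,0],[0,0,0],10],
  [[0,0.002,0],[0,0,0],10],
  [[0,0.003,0],[0,0,0],10],
  [[0,0.004,0],[0,0,0],10],
  [[0,0.004,0],[0,0,0],10],
])

```text
time_s: 21.95
tcp_pos: [508.3, -125.9, 63.6]
eef_rot: [-0.473, -0.524, -0.475, 0.525]
force: [-5.4, -0.2, 1.3]
width: 0.201
```

```bash
python3 st.py
```

```text
tray [ -20.6 -138.3   63.6] F [-5.4 -0.7] 1.3 w 17.69 turn [ 0.0005 -0.0002  0.0035] 21.95
```

>>> carry_out([
  [[0,-0.01,0],[0,0,0],10],
  [[0,-0.022,0],[0,0,0],10],
  [[-0.028,-0.022,0],[0,0,0.0035],10],
  [[-0.028,-0.01,0.04],[0,0,0.0035],10],
  [[-0.028,0.025,0.07],[0,0,0.0035],10],
  [[-0.028,0.05,0.07],[0,0,0.0035],10],
  [[-0.028,0.05,0.07],[0,0,0.0035],10],
  [[-0.015,0.05,0.07],[0,0,0.0035],10],
  [[0,0.05,0.07],[0,0,0.0035],10],
  [[0,0.05,0.062],[0,0,0.0035],10],
  [[0,0.05,0.056],[0,0,0.0035],10],
  [[0,0.05,0.051],[0,0,0.0035],10],
  [[0,0.05,0.046],[0,0,0.0035],10],
  [[0,0.05,0.041],[0,0,0.0035],10],
  [[0,0.05,0.037],[0,0,0.0035],10],
  [[0,0.05,0.033],[0,0,0.0035],10],
  [[0,0.05,0.03],[0,0,0.0035],10],
  [[0,0.05,0.028],[0,0,0.0035],10],
  [[0,0.05,0.026],[0,0,0.0035],10],
])

```text
time_s: 23.85
tcp_pos: [555.5, -158.1, 63.6]
eef_rot: [-0.475, -0.524, -0.474, 0.525]
force: [-1.9, -9.7, -1.2]
width: 0.201
```

```bash
python3 st.py
```

```text
tray [  29.7 -165.5   63.6] F [-0.9 -9.8] -1.2 w 17.72 turn [ 0.0017  0.0024 -0.0005] 23.85
```

>>> carry_out([
  [[0,0,0.01],[0,0,0],10],
  [[0,0,0.018],[0,0,0],10],
  [[-0.05,0,0.018],[0,0,0],10],
  [[-0.1,0,0.018],[0,0,0],10],
  [[-0.15,0,0.0],[0,0,0],10],
  [[-0.2,-0.02,0.0],[0,0,0],10],
  [[-0.25,-0.02,0.0],[0,0,0],10],
  [[-0.27,-0.02,0.0],[0,0,0],10],
  [[-0.27,-0.02,0.0],[0,0,0],10],
  [[-0.27,-0.02,0.0],[0,0,0],10],
])

```text
time_s: 24.85
tcp_pos: [535.4, -155.6, 333.1]
eef_rot: [-0.475, -0.524, -0.474, 0.525]
force: [-0.7, 0.6, -2.1]
width: 0.2
```

```bash
cat > look.py <<'E'
import sys; from h import *
p,r,s=pose(); print(wt(p).round(1))
c=env.capture("wrist"); q=proj(c,[tw(*a) for a in [(-110,260,5),(-110,-190,5),(110,-190,5),(110,260,5)]]); print(q.round().tolist())
u0,v0=np.maximum(q.min(0).astype(int)-8,0); u1,v1=q.max(0).astype(int)+8
a=cv2.rotate(c["img"][v0:v1,u0:u1,::-1],cv2.ROTATE_90_CLOCKWISE); k=790/a.shape[1]
cv2.imwrite(f"pics/{sys.argv[1]}.png",cv2.resize(a,None,fx=k,fy=k,interpolation=cv2.INTER_CUBIC)); print(u0,v1,k)
np.savez(sys.argv[1],u0=u0,v1=v1,k=k,**{n:c[n] for n in("R","t","fx","fy","cx","cy","k1")})
E
cat >> h.py <<'E'
def back(name,X,Y,z):
    c={k:v for k,v in np.load(name+".npz").items()}; k=c["k"]
    return wt(at_z(c,c["u0"]+(Y+.5)/k-.5,c["v1"]-(X+.5)/k-.5,z))
E
python3 look.py w5
```

```text
[   9.4 -165.1  333.1]
[[236.0, -129.0], [251.0, 178.0], [376.0, 178.0], [389.0, -130.0]]
227 185 4.27027027027027
```

View pics/w5.png

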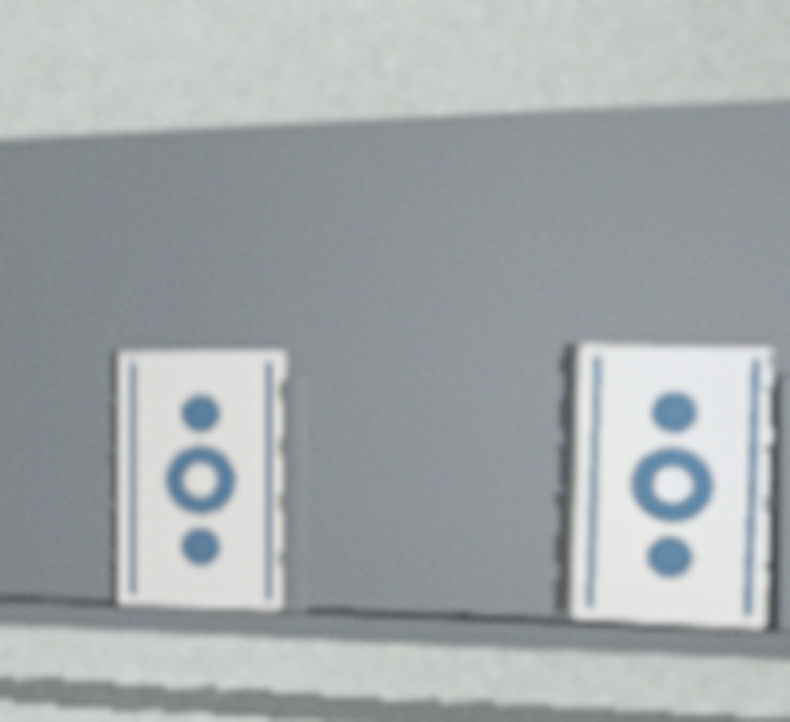

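```bash
python3 - <<'E'
from h import *
for n,q in dict(t2=[(118,351),(288,351),(283,609),(118,605)],t1=[(576,345),(774,346),(768,628),(571,620)]).items():
    q=np.array([back("w5",*a,15)[:2] for a in q]); d1=q[3]-q[0];d2=q[2]-q[1];d3=q[1]-q[0];d4=q[2]-q[3]
    print(n,q.mean(0).round(1),q.round(1).tolist(),[round(np.arctan2(d[1],d[0]),3) for d in(d1,d2)],[round(np.arctan2(-d[0],d[1]),3) for d in(d3,d4)])
F=[back("w5",X,Y,5)[:2].round(1) for X,Y in [(10,598),(100,603),(320,610),(540,618)]]; print(F)
print([back("w5",X,Y,20)[:2].round(1) for X,Y in [(10,606),(320,615),(540,624)]])
print([back("w5",X,Y,5)[:2].round(1) for X,Y in [(10,141),(780,101)]])
E
```

```text
t2 [  42.8 -120.2] [[-7.5, -152.4], [-6.9, -87.2], [92.2, -88.9], [93.4, -152.2]] [np.float64(0.001), np.float64(-0.017)] [np.float64(-0.008), np.float64(0.018)]
t1 [42.1 46.5] [[-8.4, 14.7], [-7.5, 79.8], [92.4, 78.3], [92.1, 13.3]] [np.float64(-0.013), np.float64(-0.015)] [np.float64(-0.013), np.float64(-0.004)]
[array([  94.2, -198.1]), array([  94.6, -160.7]), array([ 93.7, -74.8]), array([93.5,  4.8])]
[array([  94.8, -195. ]), array([ 93. , -75.4]), array([93.1,  1.8])]
[array([ -95.3, -198.1]), array([-96.3,  85.9])]
```

Both right-hand tiles look flush. I measure about 1 mm to the fence and angles of at most 0.018 rad. I'll give each tile one last centred press on its front edge.

>>> carry_out([
  [[0.05,-0.03,-0.02],[0.002,0.002,0],10],
  [[0.1,-0.064,-0.045],[0.002,0.002,0],10],
  [[0.15,-0.064,-0.045],[0.002,0.002,0],10],
  [[0.2,-0.064,-0.045],[0.002,0.002,0],10],
  [[0.24,-0.064,-0.045],[0.002,0.002,0],10],
  [[0.26,-0.064,-0.045],[0.002,0.002,0],10],
  [[0.2695,-0.064,-0.045],[0.002,0.002,0],10],
  [[0.2695,-0.064,-0.045],[0.002,0.002,0],10],
  [[0.2695,-0.05,-0.045],[0.002,0.002,0],10],
  [[0.2695,-0.04,-0.045],[0.002,0.002,0],10],
  [[0.2695,-0.034,-0.045],[0.002,0.002,0],10],
  [[0.2695,-0.031,-0.045],[0.002,0.002,0],10],
  [[0.2695,-0.029,-0.045],[0.002,0.002,0],10],
  [[0.2695,-0.028,-0.045],[0.002,0.002,0],10],
  [[0.2695,-0.028,-0.045],[0.002,0.002,0],10],
])

```text
time_s: 26.4
tcp_pos: [510.0, -107.8, 62.2]
eef_rot: [-0.473, -0.524, -0.475, 0.526]
force: [-1.2, -0.3, -1.4]
width: 0.202
```

```bash
python3 st.py
```

```text
tray [ -20.6 -120.1   62.2] F [-1.1 -0.4] -1.4 w 17.81 turn [-0.0005 -0.0008  0.0032] 26.4
```

>>> carry_out([
  [[-0.0015,0.001,0],[0,0,0.003],10],
  [[-0.0015,0.002,0],[0,0,0.003],10],
  [[-0.0015,0.003,0],[0,0,0.003],10],
  [[-0.0015,0.003,0],[0,0,0.003],10],
])

```text
time_s: 26.8
tcp_pos: [510.3, -107.6, 63.0]
eef_rot: [-0.472, -0.524, -0.476, 0.526]
force: [-6.0, -1.2, -1.8]
width: 0.202
```

```bash
python3 st.py
```

```text
tray [ -20.4 -119.9   63. ] F [-5.9 -1.8] -1.8 w 17.77 turn [-0.0001 -0.0012  0.0054] 26.8
```

>>> carry_out([
  [[0,-0.01,0],[0,0,0.005],10],
  [[-0.015,-0.03,0],[0,0,0.005],10],
  [[-0.015,-0.03,-0.045],[0,0,0.005],10],
  [[-0.015,-0.03,-0.09],[0,0,0.005],10],
  [[-0.015,-0.03,-0.135],[0,0,0.005],10],
  [[-0.01,-0.03,-0.168],[0,0,0.005],10],
  [[-0.001,-0.03,-0.168],[0,0,0.005],10],
  [[-0.001,-0.02,-0.168],[0,0,0.005],10],
  [[-0.001,-0.012,-0.168],[0,0,0.005],10],
  [[-0.001,-0.007,-0.168],[0,0,0.005],10],
  [[-0.001,-0.004,-0.168],[0,0,0.005],10],
  [[-0.001,-0.002,-0.168],[0,0,0.005],10],
  [[-0.001,-0.001,-0.168],[0,0,0.005],10],
  [[-0.001,0,-0.168],[0,0,0.005],10],
  [[-0.001,0.001,-0.168],[0,0,0.005],10],
])

```text
time_s: 28.3
tcp_pos: [526.1, 59.3, 63.8]
eef_rot: [-0.472, -0.524, -0.475, 0.526]
force: [-5.2, -0.9, 1.9]
width: 0.203
```

```bash
python3 st.py
```

```text
tray [-21.7  47.7  63.8] F [-5.1 -1.4] 1.9 w 17.82 turn [-0.     -0.0007  0.0046] 28.3
```

>>> carry_out([
  [[0,-0.01,0],[0,0,0.005],10],
  [[-0.015,-0.03,0],[0,0,0.005],10],
  [[-0.015,-0.03,-0.045],[0,0,0.005],10],
  [[-0.015,-0.03,-0.09],[0,0,0.005],10],
  [[-0.015,-0.03,-0.135],[0,0,0.005],10],
  [[-0.01,-0.03,-0.168],[0,0,0.005],10],
  [[-0.001,-0.03,-0.168],[0,0,0.005],10],
  [[-0.001,-0.02,-0.168],[0,0,0.005],10],
  [[-0.001,-0.012,-0.168],[0,0,0.005],10],
  [[-0.001,-0.007,-0.168],[0,0,0.005],10],
  [[-0.001,-0.004,-0.168],[0,0,0.005],10],
  [[-0.001,-0.002,-0.168],[0,0,0.005],10],
  [[-0.001,-0.001,-0.168],[0,0,0.005],10],
  [[-0.001,0,-0.168],[0,0,0.005],10],
  [[-0.001,0.001,-0.168],[0,0,0.005],10],
])

```text
time_s: 29.8
tcp_pos: [543.4, 225.9, 64.7]
eef_rot: [-0.474, -0.525, -0.474, 0.525]
force: [-2.1, -0.1, -0.8]
width: 0.202
```

```bash
python3 st.py
```

```text
tray [-21.4 215.2  64.7] F [-2.1 -0.3] -0.8 w 17.8 turn [-0.      0.0001  0.0009] 29.8
```

>>> carry_out([
  [[0.001,0.001,0],[0,0,0],10],
  [[0.001,0.002,0],[0,0,0],10],
  [[0.001,0.003,0],[0,0,0],10],
  [[0.001,0.003,0],[0,0,0],10],
])

```text
time_s: 30.2
tcp_pos: [543.7, 225.8, 63.3]
eef_rot: [-0.472, -0.523, -0.475, 0.526]
force: [-8.3, 0.8, 3.9]
width: 0.203
```

```bash
python3 st.py
```

```text
tray [-21.2 215.2  63.3] F [-8.4 -0. ] 3.9 w 17.91 turn [-0.0001  0.0006  0.0058] 30.2
```

>>> carry_out([
  [[0,-0.012,0],[0,0,0],10],
  [[-0.01,-0.04,0],[0,0,0],10],
  [[-0.05,-0.04,0.01],[0,0,0],10],
  [[-0.1,-0.04,0.04],[0,0,0.006],10],
  [[-0.15,-0.04,0.08],[0,0,0.006],10],
  [[-0.2,-0.03,0.12],[0,0,0.006],10],
  [[-0.24,-0.02,0.16],[0,0,0.006],10],
  [[-0.28,0,0.2],[0,0,0.006],10],
  [[-0.32,0.01,0.24],[0,0,0.006],10],
  [[-0.355,0.02,0.275],[0,0,0.006],10],
  [[-0.355,0.02,0.275],[0,0,0.006],10],
  [[-0.355,0.02,0.275],[0,0,0.006],10],
  [[-0.355,0.02,0.275],[0,0,0.006],10],
])

```text
time_s: 31.5
tcp_pos: [538.8, -51.0, 419.7]
eef_rot: [0.475, 0.526, 0.472, -0.525]
force: [0.5, 0.7, -2.3]
width: 0.203
```

```bash
python3 look.py w6
```

```text
[  2.2 -60.7 419.7]
[[254.0, -21.0], [266.0, 218.0], [368.0, 218.0], [377.0, -21.0]]
246 226 3.495575221238938
```

View pics/w6.png

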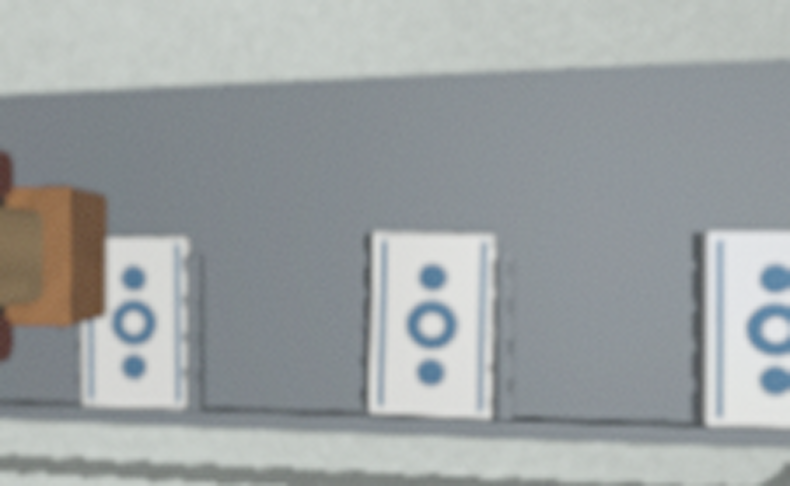

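All three tiles are flush in their corners, with fence edges at y≈405–425 and ribs right beside them. Now the pusher goes back to the dish.

```bash
python3 - <<'E'
from h import *
print(to((461.5,395.5,68),down(TH)),wt((461.5,395.5,68)))
E
```

```text
(array([ 0.3498, -0.122 , -0.435 ]), array([-0.0011,  0.0002, -0.0011])) [-120.17102608  375.61605995   68.        ]
```

>>> carry_out([
  [[0.03,-0.015,-0.04],[0,0,0],10],
  [[0.06,-0.03,-0.08],[0,0,0],10],
  [[0.1,-0.045,-0.12],[0,0,0],10],
  [[0.14,-0.06,-0.16],[0,0,0],10],
  [[0.17,-0.075,-0.2],[0,0,0],10],
  [[0.2,-0.085,-0.24],[0,0,0],10],
  [[0.22,-0.095,-0.28],[0,0,0],10],
  [[0.23,-0.105,-0.32],[0,0,0],10],
  [[0.24,-0.115,-0.36],[0,0,0],10],
  [[0.25,-0.122,-0.4],[0,0,0],10],
  [[0.26,-0.122,-0.435],[0,0,0],10],
  [[0.28,-0.122,-0.435],[-0.001,0,-0.001],10],
  [[0.3,-0.122,-0.435],[-0.001,0,-0.001],10],
  [[0.32,-0.122,-0.435],[-0.001,0,-0.001],10],
  [[0.335,-0.122,-0.435],[-0.001,0,-0.001],10],
  [[0.345,-0.122,-0.435],[-0.001,0,-0.001],10],
  [[0.35,-0.122,-0.435],[-0.001,0,-0.001],10],
  [[0.35,-0.122,-0.435],[-0.001,0,-0.001],10],
])

```text
time_s: 33.35
tcp_pos: [460.2, 395.4, 66.8]
eef_rot: [-0.474, -0.524, -0.474, 0.525]
force: [-0.2, -0.2, -1.3]
width: 0.2
```

```bash
python3 st.py; python3 - <<'E'
from h import *
print(to((461.5,395.5,64),down(TH)))
c=env.capture("side"); crop(c,"s5",215,240,325,320,7)
E
```

```text
tray [-121.5  375.4   66.8] F [-0.2 -0.2] -1.3 w 17.56 turn [0.0006 0.0013 0.0014] 33.35
(array([ 0.0028,  0.0013, -0.0002]), array([0.0006, 0.0013, 0.0014]))
```

View pics/s5.png

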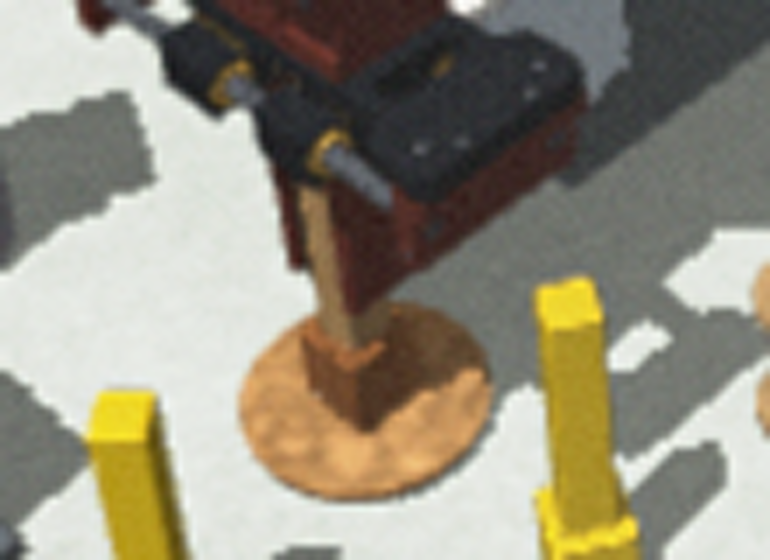

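The foot is over the middle of the dish, a few mm up. Lowering until it makes contact.

>>> carry_out([
  [[0.001,0,0],[0,0,0],10],
  [[0.002,0,0],[0,0.001,0.001],10],
  [[0.003,0,0],[0,0.001,0.001],10],
  [[0.003,0,0],[0,0.001,0.001],10],
])

```text
time_s: 33.8
tcp_pos: [461.0, 395.6, 64.8]
eef_rot: [0.474, 0.525, 0.474, -0.524]
force: [0.0, 0.0, -1.0]
width: 0.204
```

```bash
python3 st.py
```

```text
tray [-120.7  375.7   64.8] F [0. 0.] -1.0 w 17.94 turn [ 0.0002 -0.0008 -0.0009] 33.8
```

>>> carry_out([
  [[0.001,0,0],[0,0,0],10],
  [[0.0015,0,0],[0,0,0],10],
  [[0.002,0,0],[0,0,0],10],
  [[0.002,0,0],[0,0,0],10],
])

```text
time_s: 34.2
tcp_pos: [461.0, 395.6, 62.7]
eef_rot: [0.474, 0.525, 0.474, -0.524]
force: [-0.3, -0.2, -1.5]
width: 0.201
```

```bash
python3 st.py
```

```text
tray [-120.6  375.7   62.7] F [-0.3 -0.3] -1.5 w 17.7 turn [ 0.0001 -0.0007 -0.0009] 34.2
```

>>> carry_out([
  [[0.001,0,0],[0,0,0],10],
  [[0.0015,0,0],[0,0,0],10],
  [[0.002,0,0],[0,0,0],10],
  [[0.002,0,0],[0,0,0],10],
])

```text
time_s: 34.6
tcp_pos: [461.1, 395.7, 62.7]
eef_rot: [0.474, 0.525, 0.474, -0.524]
force: [-3.3, -2.2, 15.3]
width: 0.203
```

```bash
python3 st.py
```

```text
tray [-120.6  375.8   62.7] F [-3.1 -2.5] 15.3 w 17.84 turn [ 0.0003 -0.001  -0.0014] 34.6
```

>>> carry_out([
  [[0,0,0],[0,0,0],20.5],
  [[0,0,0],[0,0,0],20.5],
  [[0,0,0],[0,0,0],60],
  [[0,0,0],[0,0,0],60],
  [[0,0,0],[0,0,0],60],
  [[0,0,0],[0,0,0],60],
  [[-0.03,0,0],[0,0,0],60],
  [[-0.07,0,0],[0,0,0],60],
  [[-0.11,0,0],[0,0,0],60],
  [[-0.15,0,0.02],[0,0,0],60],
  [[-0.19,0,0.055],[0,0,0],60],
  [[-0.19,0,0.055],[0,0,0],60],
  [[-0.19,0,0.055],[0,0,0],60],
])

```text
time_s: 35.9
tcp_pos: [455.8, 340.7, 253.7]
eef_rot: [0.474, 0.527, 0.473, -0.524]
force: [0.4, -0.6, 0.4]
width: 0.601
```

```bash
python3 st.py; python3 - <<'E'
from h import *
c=env.capture("wrist"); W=cloud(c)
m=(abs(W[...,2]-133)<5)&(abs(W[...,0]-461)<40)&(abs(W[...,1]-395)<40); print("top",m.sum(),W[m].mean(0))
m=(abs(W[...,2]-38)<4)&(abs(W[...,0]-461)<40)&(abs(W[...,1]-395)<40); print("foot",m.sum(),W[m].mean(0))
print(to(tw(123,-40,300),down(TH)))
E
```

```text
tray [-120.3  320.5  253.7] F [ 0.4 -0.5] 0.4 w 52.85 turn [-0.001  -0.0028 -0.0034] 35.9
top 347 [460.95017253 396.00264073 132.62875563]
foot 132 [462.215672   403.14466683  37.90856624]
(array([-0.0479,  0.2442,  0.3604]), array([-0.0004, -0.0015, -0.0013]))
```

```bash
python3 - <<'E'
from h import *
print(to(tw(0,-30,400),down(TH)))
E
```

```text
(array([-0.1481,  0.1213,  0.3503]), array([-0.0004, -0.0015, -0.0013]))
```

>>> carry_out([
  [[-0.148,0.121,0.35],[0,0,0],60],
  [[-0.148,0.121,0.35],[0,0,0],60],
  [[-0.148,0.121,0.35],[0,0,0],60],
  [[-0.148,0.121,0.35],[0,0,0],60],
  [[-0.148,0.121,0.35],[0,0,0],60],
  [[-0.148,0.121,0.35],[0,0,0],60],
  [[-0.148,0.121,0.35],[0,0,0],60],
  [[-0.148,0.121,0.35],[0,0,0],60],
  [[-0.148,0.121,0.35],[0,0,0],60],
  [[-0.148,0.121,0.35],[0,0,0],60],
  [[-0.148,0.121,0.35],[0,0,0],60],
])

```text
time_s: 37.05
tcp_pos: [538.9, -18.6, 397.9]
eef_rot: [0.473, 0.525, 0.475, -0.525]
force: [-0.7, 0.3, -0.1]
width: 0.599
```

```bash
sed -i 's/(110,-190,5),(110,260,5)/(190,-190,5),(190,260,5)/' look.py; python3 look.py w7; python3 - <<'E'
from h import *
c=env.capture("wrist"); W=cloud(c); T=np.stack([wt(q) for q in W.reshape(-1,3)])
m=(T[:,2]>95)&(T[:,2]<140)&(abs(T[:,1]+20)<60)&(T[:,0]>60)&(T[:,0]<200); print("rod",m.sum(),np.median(T[m],0),T[m].max(0))
E
```

```text
[ -1.  -28.4 397.9]
[[257.0, -5.0], [268.0, 236.0], [410.0, 236.0], [429.0, -5.0]]
248 244 3.237704918032787
rod 611 [128.16820196 -17.32323522 123.58913955] [135.65644785  38.82259587 126.86753936]
```

View pics/w7.png

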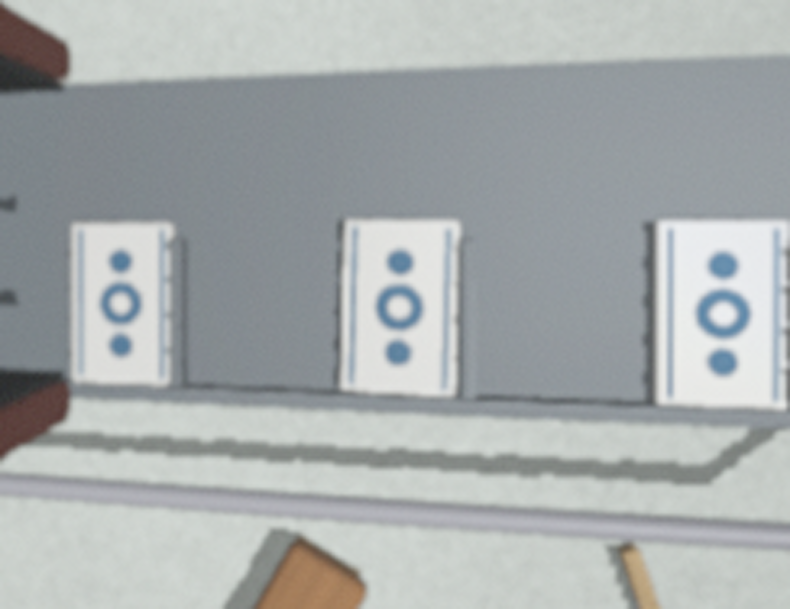

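All tiles are still home and the rod lies behind the fence. Next I pinch the rod and swing it over.

```bash
python3 - <<'E'
from h import *
print(to(tw(129,-40,107),down(TH)))
t0=1.89
for t in np.r_[np.arange(1.79,.3,-.1),.3]: print(round(t,2),"x",(-111*(np.sin(t)-np.sin(t0))).round(1),"y",(-111*(np.cos(t)-np.cos(t0))).round(1))
E
```

```text
(array([0.2913, 0.1305, 0.0127]), array([ 0.0016, -0.0021,  0.0014]))
1.79 x -3.0 y -10.7
1.69 x -4.8 y -21.6
1.59 x -5.6 y -32.7
1.49 x -5.2 y -43.8
1.39 x -3.8 y -54.8
1.29 x -1.3 y -65.6
1.19 x 2.3 y -76.1
1.09 x 7.0 y -86.2
0.99 x 12.6 y -95.7
0.89 x 19.1 y -104.7
0.79 x 26.5 y -113.0
0.69 x 34.7 y -120.4
0.59 x 43.6 y -127.1
0.49 x 53.2 y -132.8
0.39 x 63.2 y -137.5
0.3 x 72.6 y -140.9
```

>>> carry_out([
  [[0.04,0.04,0.013],[0,0,0],50],
  [[0.08,0.08,0.013],[0,0,0],50],
  [[0.12,0.12,0.013],[0,0,0],50],
  [[0.16,0.1305,0.013],[0,0,0],50],
  [[0.2,0.1305,0.013],[0.002,-0.002,0.001],50],
  [[0.225,0.1305,0.013],[0.002,-0.002,0.001],50],
  [[0.245,0.1305,0.013],[0.002,-0.002,0.001],50],
  [[0.265,0.1305,0.013],[0.002,-0.002,0.001],50],
  [[0.28,0.1305,0.013],[0.002,-0.002,0.001],50],
  [[0.291,0.1305,0.013],[0.002,-0.002,0.001],50],
  [[0.291,0.1305,0.013],[0.002,-0.002,0.001],50],
  [[0.291,0.1305,0.013],[0.002,-0.002,0.001],5],
  [[0.291,0.1305,0.013],[0.002,-0.002,0.001],5],
  [[0.291,0.1305,0.013],[0.002,-0.002,0.001],5],
  [[0.291,0.1305,0.013],[0.002,-0.002,0.001],5],
  [[0.291,0.1305,0.013],[0.002,-0.002,0.001],5],
  [[0.291,0.1305,0.013],[0.002,-0.002,0.001],5],
], squeeze=15)

```text
time_s: 38.85
tcp_pos: [667.7, -43.8, 108.0]
eef_rot: [0.474, 0.525, 0.473, -0.525]
force: [0.6, 0.6, 3.2]
width: 0.131
```

```bash
python3 st.py
```

```text
tray [129.7 -40.4 108. ] F [0.6 0.7] 3.2 w 11.5 turn [-0.0004  0.0001 -0.0011] 38.85
```

>>> carry_out([
  [[-0.003,-0.011,0],[0,0,0],5],
  [[-0.005,-0.022,0],[0,0,0],5],
  [[-0.0055,-0.033,0],[0,0,0],5],
  [[-0.005,-0.044,0],[0,0,0],5],
  [[-0.004,-0.055,0],[0,0,0],5],
  [[-0.0015,-0.0655,0],[0,0,0],5],
  [[0.0025,-0.076,0],[0,0,0],5],
  [[0.007,-0.086,0],[0,0,0],5],
  [[0.0125,-0.0955,0],[0,0,0],5],
  [[0.019,-0.1045,0],[0,0,0],5],
  [[0.0265,-0.113,0],[0,0,0],5],
  [[0.0345,-0.1205,0],[0,0,0],5],
  [[0.0435,-0.127,0],[0,0,0],5],
  [[0.053,-0.133,0],[0,0,0],5],
  [[0.063,-0.1375,0],[0,0,0],5],
  [[0.068,-0.1395,0],[0,0,0],5],
  [[0.068,-0.1395,0],[0,0,0],5],
])

```text
time_s: 40.55
tcp_pos: [527.8, -29.3, 38.6]
eef_rot: [-0.473, -0.525, -0.474, 0.525]
force: [0.2, 0.6, -2.4]
width: 0.133
```

```bash
python3 st.py
```

```text
tray [-10.9 -40.3  38.6] F [0.2 0.6] -2.4 w 11.66 turn [-0.0005 -0.0002  0.0013] 40.55
```

>>> carry_out([
  [[0,0,0],[0,0,0],35],
  [[0,0,0],[0,0,0],35],
  [[0,0,0],[0,0,0],35],
  [[-0.02,0,0],[0,0,0],35],
  [[-0.05,0,0],[0,0,0],20],
  [[-0.05,-0.01,0],[0,0,0],0],
  [[-0.05,-0.01,0],[0,0,0],0],
  [[-0.05,-0.01,0],[0,0,0],0],
  [[-0.05,-0.01,0],[0,0,0],0],
  [[-0.04,-0.01,0],[0,0,0],0],
  [[-0.03,-0.01,0],[0,0,0],0],
  [[-0.022,-0.01,0],[0,0,0],0],
  [[-0.016,-0.01,0],[0,0,0],0],
  [[-0.01,-0.01,0],[0,0,0],0],
  [[-0.004,-0.01,0],[0,0,0],0],
  [[0.002,-0.01,0],[0,0,0],0],
  [[0.006,-0.01,0],[0,0,0],0],
])

```text
time_s: 42.25
tcp_pos: [510.1, -27.4, 30.3]
eef_rot: [-0.47, -0.521, -0.478, 0.528]
force: [-12.8, -0.8, 7.1]
width: 0.007
```

```bash
python3 st.py
```

```text
tray [-28.7 -40.1  30.3] F [-12.6  -2.1] 7.1 w 0.63 turn [ 0.0003 -0.0004  0.0157] 42.25
```

>>> carry_out([
  [[0,-0.006,0],[0,0,0.008],0],
  [[-0.02,-0.006,0],[0,0,0.016],0],
  [[-0.045,-0.006,0],[0,0,0.016],0],
  [[-0.045,0.008,0],[0,0,0.016],0],
  [[-0.045,0.016,0],[0,0,0.016],0],
  [[-0.045,0.016,0],[0,0,0.016],0],
])

```text
time_s: 42.85
tcp_pos: [528.3, -29.3, 75.0]
eef_rot: [0.474, 0.525, 0.473, -0.524]
force: [-0.2, 0.1, 0.6]
width: 0.005
```

```bash
python3 st.py; python3 - <<'E'
from h import *
c=env.capture("wrist"); W=cloud(c); T=np.stack([wt(q) for q in W.reshape(-1,3)])
for a,b in ((10,90),(100,160),(90,240)):
    m=(T[:,2]>24)&(T[:,2]<62)&(T[:,1]>a)&(T[:,1]<b)&(abs(T[:,0]+10)<30); print("rod",m.sum(),np.median(T[m],0) if m.any() else "",)
c=env.capture("side"); crop(c,"s6",235,130,435,280,3.5)
E
```

```text
tray [-10.5 -40.2  75. ] F [-0.2  0. ] 0.6 w 0.47 turn [ 0.0002 -0.0003 -0.0023] 42.85
rod 1984 [-17.78302429  51.83490875  30.4101528 ]
rod 192 [-17.60664248 103.34310827  30.2841672 ]
rod 474 [-17.62790583  98.53861664  30.44073514]
```

View pics/s6.png

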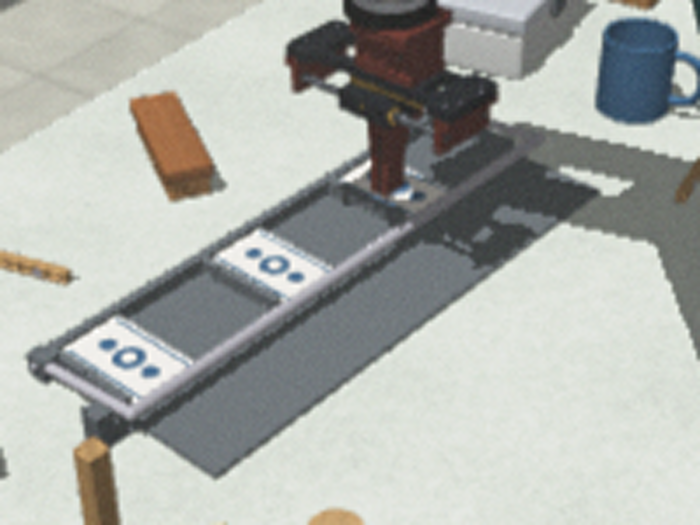

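The bar is down on its spring nose, rod centre about z 25, x≈-18. Next I press straight down on top of it.

>>> carry_out([
  [[0,-0.008,0],[0,0,-0.002],0],
  [[0.015,-0.008,0],[0,0,-0.002],0],
  [[0.03,-0.008,0],[0,0,-0.002],0],
  [[0.038,-0.008,0],[0,0,-0.002],0],
  [[0.042,-0.008,0],[0,0,-0.002],0],
  [[0.046,-0.008,0],[0,0,-0.002],0],
  [[0.049,-0.008,0],[0,0,-0.002],0],
  [[0.052,-0.008,0],[0,0,-0.002],0],
  [[0.054,-0.008,0],[0,0,-0.002],0],
  [[0.055,-0.008,0],[0,0,-0.002],0],
])

```text
time_s: 43.95
tcp_pos: [518.6, -28.2, 19.8]
eef_rot: [-0.473, -0.524, -0.475, 0.525]
force: [-4.2, 0.9, 14.2]
width: 0.005
```

```bash
python3 st.py
```

```text
tray [-20.3 -40.1  19.8] F [-4.2  0.4] 14.2 w 0.47 turn [ 0.0004 -0.0004  0.0022] 43.95
```

>>> carry_out([
  [[0.002,0.001,0],[0,0,0],0],
  [[0.004,0.001,0],[0,0,0],0],
  [[0.005,0.001,0],[0,0,0],0],
  [[0.005,0.001,0],[0,0,0],0],
  [[0.005,0.001,0],[0,0,0],0],
])

```text
time_s: 44.45
tcp_pos: [518.8, -28.3, 19.0]
eef_rot: [-0.473, -0.524, -0.475, 0.525]
force: [-14.9, 1.4, 53.5]
width: 0.007
```

```bash
python3 st.py
```

```text
tray [-20.1 -40.1  19. ] F [-14.9  -0.1] 53.5 w 0.62 turn [ 0.0008 -0.0001  0.0022] 44.45
```

>>> carry_out([
  [[0,0,0],[0,0,0],0],
  [[-0.02,0,0],[0,0,0],0],
  [[-0.06,0,0],[0,0,0],0],
  [[-0.11,0,0],[0,0,0],0],
  [[-0.16,0,0],[0,0,0],0],
  [[-0.21,0,0],[0,0,0],0],
  [[-0.26,0,0],[0,0,0],0],
  [[-0.31,0.01,0],[0,0,0],0],
  [[-0.36,0.02,-0.01],[0,0,0],0],
  [[-0.38,0.02,-0.01],[0,0,0],0],
  [[-0.38,0.02,-0.01],[0,0,0],0],
  [[-0.38,0.02,-0.01],[0,0,0],0],
])

```text
time_s: 45.65
tcp_pos: [540.5, -20.5, 398.5]
eef_rot: [-0.474, -0.524, -0.475, 0.525]
force: [0.3, 0.5, 0.0]
width: 0.009
```

```bash
python3 st.py; python3 look.py w8; python3 - <<'E'
from h import *
c=env.capture("wrist"); W=cloud(c); T=np.stack([wt(q) for q in W.reshape(-1,3)])
for a,b in ((-80,10),(90,180),(-84,-8),(84,150)):
    m=(T[:,1]>a)&(T[:,1]<b)&(abs(T[:,0]+18)<5); print("rod",m.sum(),np.percentile(T[m,2],[20,50,90]).round(1))
s=env.capture("scene"); S=cloud(s); m=(abs(S[...,2]-133)<6)&(abs(S[...,0]-461)<25)&(abs(S[...,1]-396)<25); print("pusher top",m.sum(),S[m].mean(0).round(1))
E
```

```text
tray [  0.8 -30.2 398.5] F [0.3 0.5] 0.0 w 0.75 turn [ 0.0008 -0.      0.0018] 45.65
[  0.8 -30.2 398.5]
[[256.0, -7.0], [267.0, 235.0], [409.0, 235.0], [428.0, -6.0]]
247 243 3.251028806584362
rod 6502 [498.8 501.7 518.3]
rod 314 [17.4 18.8 20.5]
rod 2434 [501.2 505.1 519.2]
rod 222 [17.8 19.  20.5]
pusher top 38 [462.7 393.7 132.9]
```

View pics/w8.png

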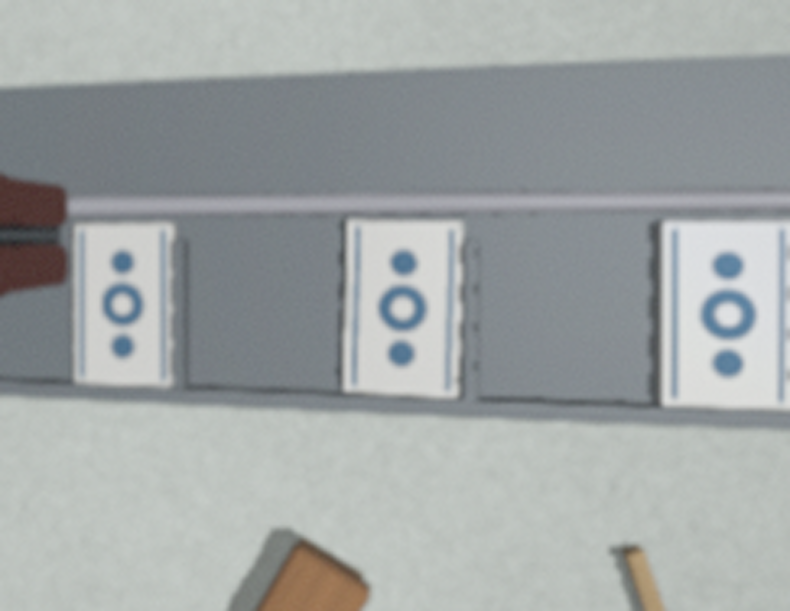

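The rod top measures about 20 mm, which is shut. All tiles are flush and the pusher is upright on the dish, so I'm handing in.

```bash
python3 -c "
from rig import env
print(env.sense()['force'],env.job_done())"
```

```text
the job is handed in; nothing more can be done
[-0.07800948 -0.43391865 -0.0126434 ] None
```

The job is handed in at about 46 s of the 208 s allowed; no verdict was reported. I swung the bar up and back and pushed all three tiles against the fence and their left ribs with the pusher. I then gave each a last press on its front edge, stood the pusher on its dish and shut the bar.

**Tiles:** the last wrist picture shows all three flush in their corners. I measured tile1 and tile2 before their last press: both were within about 0.02 rad of the tray and about 1 mm of the fence. Tile0 was measured after its first pushes, at about 0.01 rad. In the last presses the pusher stopped on nearly one line (-21.2, -21.7 and -20.4 mm for tile0, tile1 and tile2). Its sideways stops were 170.0, 1.6 and -165.5 mm, against 170, 2 and -166 expected.

**Bar:** the rod top measures about 20 mm above the worktop, which matches shut. It met a hard stop under the fingers there.

**Pusher:** it is released and upright, within about 2 mm of the dish centre. Its top is at 133 mm, as it should be when standing on the dish.

Some things did not go as planned:
- **Tray position:** my first estimate was about 5 mm off in x, so I corrected it from where tile0 stopped.
- **Tile1:** it was about 2 mm short of the fence until its last press.
- **First press on the bar:** the fingers slid down in front of the rod, with about 13 N sideways. I lifted and pressed again from above.
- **Second press on the bar:** it peaked at 53 N on the fingertips. That is below the 120 N wrist limit but above the 40 N limit for the arm and gripper body. I read that limit as not covering the fingertips, which was the only part pressing.

I saw no knocked tile and no loosened grip.

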